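Clamp a glued tool case and clear the catch tray meanwhile

ROBOT

A 6-joint arm with a two-finger parallel gripper is mounted at the origin on the work surface. World frame = base frame: x ahead of the robot, y to its left, z up, the work surface at z = 0. Lengths are in m, angles in rad, forces in N, time in s.
With the tool pointing down it reaches from about 0.425 to 0.95 m from the base axis. Payload 3.5 kg.
Tool frame: the origin (TCP) lies on the centre line of the jaws, within the pads' length; the fingertips stand 11 mm ahead of it and the grasp point (between the pads) lies 8 mm behind it (bot.tip_extent is the distance from the TCP to the fingertips, in m); z points along the fingers, y is the line along which they close (so a half turn about z gives the same grasp; the last joint's range is limited). The gripper opens to 85 mm and grips with 20 to 120 N. Pads are 22 mm wide; open, the fingers measure 114 mm over their backs; the gripper's body (76 mm by 85 mm) begins 54 mm behind the grasp point. The pads swing forward as they close: fully open they stand 13 mm farther back than shut.
Start: joints at [-1.422, 0.286, 1.577, -0, 1.279, -0.15], TCP at [0.199, -0.645, 0.242] pointing down, gripper open.
Joint ranges: [-2.77, 2.77], [-0.9, 2.22], [0.21, 2.48], [-1.53, 4.67], [0.24, 2.81], [-2.84, 2.84]. Speed limits (rad/s): [2.79, 2.79, 3.14, 3.14, 3.14, 3.14].

INTERFACE

Orientations are given as a unit quaternion [x, y, z, w].
In Python, from rig import bot, imaging, order gives the robot as it stands.
- The arm moves only by the tool move_arm, never from a script. Its argument "motion" is a list that holds one entry, the list of rows, each a list of 7 numbers: the turn, a rotation vector about the tool's x, y, z in units of 8 degrees (1.0 is 8 degrees), then the shift along the tool's x, y, z in units of 50 mm (1.0 is 50 mm), then the finger opening in mm, from 0 to 85.4. In form: [[[rx, ry, rz, x, y, z, fingers], ...]]. A call has 1 to 20 rows; each row shifts and turns the commanded pose from where the row before left it, along the tool's axes as they then stand; what a row does not reach is not made up. A row lasts 1/10 s, in which the tool goes at most 50 mm and 8.59 degrees, less where a joint would pass 70% of its speed; a pose out of reach is approached as far as the arm can. A call is refused whole if a number of a shift passes 1 or a number of a turn 1, either way. A call with a gripper value outside its range is refused whole. The fingers move at their own pace and stop on an object; the grip force is fixed at half the most. Time passes only in rows, so rows that do not move let the fingers close. It gives the time, the measured TCP pose, the force, the opening and the grip force at its end, in the units of the state.
- bot.read_state(): the state, without advancing time (a new reading comes with each control period).
- imaging.capture(name): name is "scene" or "top" or "wrist"; returns a dict with "pixels" (480x640x3 uint8, red, green, blue), "depth" (480x640 float32, m along the optical axis (not along the pixel's ray), 0 where there is no reading), "K" (3x3 intrinsics, pixels), "rvec" (rotation vector, rad) and "tvec" (3), from world to camera coordinates, as OpenCV has them; the wrist camera has in their place "T_tool_cam" (4x4, takes a point from camera to tool coordinates, whose origin is the TCP and whose axes are the flange's). Camera axes: x right, y down, z forward; pixel columns grow to the right and rows downward; lengths in m; the calibration is good to about 2 mm. A picture is of the moment at which its call begins: read the wrist's pose just before it.
- order.sign_off(): hands the job in; it is judged then, once.
The state is a dict: "time": time; "qpos": joint angles; "joint_vel": joint speeds; "effort": joint torques, N m; "position": TCP position; "tcp_rot": TCP orientation; "wrist_force": force on the tool from outside, world axes, zero at the start; "wrist_torque": the same for the moment, N m; "gripper_width": finger opening in m; "gripper_force": force on a finger pad.
Only numpy, scipy, OpenCV 4.12 (cv2) and the standard library are available. Lean on these libraries where they do the work, as an engineer would, in place of code of your own. Each camera call takes 0.05 s, during which the arm holds its last target. There are 200 camera calls.

TASK

Lay the tool case whose lid still stands proud into the nest of the bonding fixture, lid up, press its lid fully home with the clamp still open, then swing the toggle clamp over centre onto the lid and let go. Only when it is clamped, collect all the finished cases from the catch tray into the blue tote beside the fixture, and keep the clamp shut until they are all there. Then swing the clamp all the way back to its open stop and put the clamped case into the tote with the others; leave the other things on the table where they are.

Things in the scene. Friction and masses are not known exactly. Their poses are not given: they have to be found in the camera images.
- case: the tool case to be bonded, standing by itself on the table between the robot and the fixture, lid up: black shell 84 x 50 x 26 mm, grey lid slab 76 x 42 mm on top, standing about 8 mm above the shell until pressed home (then 2 mm); 0.15 kg. Origin at the centre of its underside, x along the 84 mm length, y across the 50 mm width, z up
- lid (a joint): slide of that case's lid: 0 standing proud, 0.006 m fully home; stiff, takes some 6 N to push and stays where it is
- lid_top (a point): centre of the top face of that lid: 34 mm above the case's underside when proud, 28 mm when home
- fixture: bonding fixture, an aluminium plate 190 x 90 x 12 mm bolted to the table, with the nest and the toggle clamp. Origin on the table under the nest's centre; x along the nest's length towards the clamp's pivot, y along the pivot's axis, z up. The plate reaches from x = -73 to +117 mm
- nest (a point): centre of the nest's seat, 12 mm above the table: a flat recess 90 x 56 mm (length along the fixture's x) inside a white rim 6 mm thick and 8 mm high; axes as the fixture's. The case lies in it either way round
- clamp_hinge (a point): pivot of the clamp, 75 mm along the fixture's +x from the nest's centre and 60 mm above the table, held between two steel cheeks; the axis is the fixture's y. Axes as the fixture's
- clamp_grip (a point): middle of the clamp's red handle grip, 150 mm from the pivot along the arm; the grip is 55 mm long along the arm, 18 mm wide along the pivot's axis and 16 mm thick; the arm itself is a bar 14 x 12 mm. Its own x points along the arm from handle to pivot, its y along the pivot's axis
- clamp (a joint): angle of the clamp arm: 0 closed, arm level over the nest, handle towards the fixture's -x, its rubber pad (18 mm across, 75 mm from the pivot) on a lid that is home; about 1.95 open at its stop, leaning back beyond the pivot. Over centre at 1.57: it falls shut from below that, open from above. Growing from 0 it lifts the handle up and over to the fixture's +x
- tray: catch tray of the small green outfeed machine, fixed, 248 x 178 mm, floor 3 mm, walls 4 mm thick, 15 mm high; two lanes along its x, 70 x 240 mm, centred at y = +-50 mm, parted by a rib 30 mm wide, as high as the walls. Origin under its centre; +x leads to a chute and the machine (115 mm high, from x = 215 mm). It stands left or right of the fixture, the tote on the other side
- tote: open blue tote, fixed, 300 x 200 mm outside (length along its x), 80 mm high, walls and floor 5 mm; origin under its centre
- done1: finished tool case, lid glued home, 84 x 50 mm and 28 mm tall with the lid home (black shell 84 x 50 x 26 mm; grey lid slab 76 x 42 mm, inset all round, on top), 0.15 kg; lies lid up in the catch tray; origin at the centre of its underside, x along the 84 mm length, y across the 50 mm width, z up through the lid. Some of done1 to done4 are absent in some runs
- done2: finished tool case, lid glued home, 84 x 50 mm and 28 mm tall with the lid home (black shell 84 x 50 x 26 mm; grey lid slab 76 x 42 mm, inset all round, on top), 0.15 kg; lies lid up in the catch tray; origin at the centre of its underside, x along the 84 mm length, y across the 50 mm width, z up through the lid. Some of done1 to done4 are absent in some runs
- done3: finished tool case, lid glued home, 84 x 50 mm and 28 mm tall with the lid home (black shell 84 x 50 x 26 mm; grey lid slab 76 x 42 mm, inset all round, on top), 0.15 kg; lies lid up in the catch tray; origin at the centre of its underside, x along the 84 mm length, y across the 50 mm width, z up through the lid. Some of done1 to done4 are absent in some runs
- done4: finished tool case, lid glued home, 84 x 50 mm and 28 mm tall with the lid home (black shell 84 x 50 x 26 mm; grey lid slab 76 x 42 mm, inset all round, on top), 0.15 kg; lies lid up in the catch tray; origin at the centre of its underside, x along the 84 mm length, y across the 50 mm width, z up through the lid. Some of done1 to done4 are absent in some runs
- glue: bystander: white glue bottle 36 mm in diameter, 85 mm tall, beyond the fixture; origin at its underside
- cap1: bystander: clear plastic cap 34 mm wide, 32 mm tall, beside the loading place; origin at its underside
- cap2: bystander: clear plastic cap like the other, on the other side
- driver: bystander: yellow-handled screwdriver 160 mm long, lying beyond the fixture
- brush: bystander: small black-handled brush 150 mm long, lying beyond the fixture
Mind the look-alikes: they are no part of the job. What is shaped like the fixture but green is not meant.

How it is judged:
On the way, in this order (a step that is already met when the one before it is completed fails the run):
1. the case lies flat in the nest, its lid not yet home (horizontal distance between case and nest below 0.008 m and z of case in the frame of nest between -0.003 and 0.003 m and angle between case's own z axis and vertical below 0.06 rad and angle between the x axis of case and the x axis of nest, either way round below 0.15 rad and value of joint lid below 0.004 m), for 0.1 s.
2. its lid is pressed home in the nest, the clamp still open (horizontal distance between case and nest below 0.008 m and z of case in the frame of nest between -0.003 and 0.003 m and angle between case's own z axis and vertical below 0.06 rad and angle between the x axis of case and the x axis of nest, either way round below 0.15 rad and value of joint lid above 0.005 m and value of joint clamp above 1.57 rad), for 0.1 s.
3. the clamp is swung over onto the lid and let go (horizontal distance between case and nest below 0.008 m and z of case in the frame of nest between -0.003 and 0.003 m and angle between case's own z axis and vertical below 0.06 rad and angle between the x axis of case and the x axis of nest, either way round below 0.15 rad and value of joint clamp below 0.05 rad and contact force between clamp and case above 1 N and contact force between the fingers and clamp below 0.1 N), for 0.5 s.
4. all finished cases are in the tote while the clamp is shut on the case (x of done1 in the frame of tote between -0.145 and 0.145 m and y of done1 in the frame of tote between -0.095 and 0.095 m and z of each of done1, done2, done3, done4 in the frame of tote below 0.072 m and x of done2 in the frame of tote between -0.145 and 0.145 m and y of done2 in the frame of tote between -0.095 and 0.095 m and x of done3 in the frame of tote between -0.145 and 0.145 m and y of done3 in the frame of tote between -0.095 and 0.095 m and x of done4 in the frame of tote between -0.145 and 0.145 m and y of done4 in the frame of tote between -0.095 and 0.095 m and horizontal distance between case and nest below 0.008 m and z of case in the frame of nest between -0.003 and 0.003 m and angle between case's own z axis and vertical below 0.06 rad and angle between the x axis of case and the x axis of nest, either way round below 0.15 rad and value of joint clamp below 0.05 rad and contact force between clamp and case above 1 N), for 0.3 s.
5. the clamp is swung back to its open stop (value of joint clamp above 1.8 rad), for 0.3 s.
At the end, for the whole second after the job is handed in: every finished case present and the bonded case lie inside the tote (origins within 145 x 95 mm of its centre, below 72 mm), released and at rest; the bonded case's lid is home (over 5 of 6 mm); the clamp stands open (over 1.8 rad) (x of done1 in the frame of tote between -0.145 and 0.145 m and y of done1 in the frame of tote between -0.095 and 0.095 m and z of each of done1, done2, done3, done4, case in the frame of tote below 0.072 m and linear speed of each of done1, done2, done3, done4, case below 0.03 m/s and x of done2 in the frame of tote between -0.145 and 0.145 m and y of done2 in the frame of tote between -0.095 and 0.095 m and x of done3 in the frame of tote between -0.145 and 0.145 m and y of done3 in the frame of tote between -0.095 and 0.095 m and x of done4 in the frame of tote between -0.145 and 0.145 m and y of done4 in the frame of tote between -0.095 and 0.095 m and x of case in the frame of tote between -0.145 and 0.145 m and y of case in the frame of tote between -0.095 and 0.095 m and value of joint lid above 0.005 m and value of joint clamp above 1.8 rad); the robot touches nothing.
It fails at once if the clamp stood open with the collecting begun but not finished (value of joint clamp above 0.3 rad and ((x of done1 in the frame of tote between -0.145 and 0.145 m and y of done1 in the frame of tote between -0.095 and 0.095 m and z of done1 in the frame of tote below 0.072 m) or (x of done2 in the frame of tote between -0.145 and 0.145 m and y of done2 in the frame of tote between -0.095 and 0.095 m and z of done2 in the frame of tote below 0.072 m) or (x of done3 in the frame of tote between -0.145 and 0.145 m and y of done3 in the frame of tote between -0.095 and 0.095 m and z of done3 in the frame of tote below 0.072 m) or (x of done4 in the frame of tote between -0.145 and 0.145 m and y of done4 in the frame of tote between -0.095 and 0.095 m and z of done4 in the frame of tote below 0.072 m)) and horizontal distance between any of done1, done2, done3, done4 and tote above 0.2 m).
It fails at once if a bystander was moved by more than 4 cm (distance of any of glue, cap1, cap2, driver, brush from where it was at the start of the episode above 0.04 m).
Of done1, done2, done3, done4 only 2 to 4 are there at a start; the rules pass over those that are not, and their reading is None.
At some moment in a run one of done1, done2, done3, done4 may be knocked a few centimetres aside while the robot is not near it.
Once in a run the grip may slacken for a moment while it holds something.
It also fails if it takes over 210 s, if anything falls off the work surface, if the arm or the gripper's body presses on something with over 40 N, if the wrist force passes 120 N, or if a joint passes its speed limit or range.

## Working session

There is one attempt and no reset: what is moved stays moved. The work goes in short steps, Python scripts to look and compute and a tool call to move; the robot and the scene stay as the last step left them, time stands still between calls to the robot, and variables do not carry over. Pictures are saved under pics/ and viewed, at most 14 in all, crops included, and the job is handed in when it is done.

Besides the shell and the picture viewer there is one more tool, called after "Call:" by a JSON object that holds its "name" and its "arguments", one argument or row to a line. move_arm: Moves the arm, as the interface text tells. Its arguments: {"type":"object","properties":{"motion":{"type":"array","items":{"type":"array","items":{"type":"array","items":{"type":"number"}}}}},"required":["motion"]}

```bash
ls; mkdir -p pics; cat > h.py <<'E'
from rig import bot, imaging, order
import numpy as np, cv2
from scipy.spatial.transform import Rotation as R
def cap(name):
    s=bot.read_state(); d=imaging.capture(name)
    if name=='wrist':
        T=np.eye(4);T[:3,:3]=R.from_quat(s['tcp_rot']).as_matrix();T[:3,3]=s['position']
        d['T']=T@np.array(d['T_tool_cam'])
    else:
        T=np.eye(4);Rm=cv2.Rodrigues(np.array(d['rvec'],float))[0];T[:3,:3]=Rm.T;T[:3,3]=-Rm.T@np.array(d['tvec']).ravel();d['T']=T
    return d
def cloud(d):
    K=np.array(d['K']);z=d['depth'];v,u=np.mgrid[:480,:640]
    P=np.stack([(u-K[0,2])/K[0,0]*z,(v-K[1,2])/K[1,1]*z,z],-1)
    W=P@d['T'][:3,:3].T+d['T'][:3,3]; W[z==0]=np.nan; return W
def save(d,f,box=None,s=1):
    im=d['pixels'][:,:,::-1]
    if box: im=im[box[1]:box[3],box[0]:box[2]]
    cv2.imwrite('pics/'+f,cv2.resize(im,None,fx=s,fy=s,interpolation=cv2.INTER_CUBIC))
E
python3 - <<'E'
from h import *
s=bot.read_state();print(s)
for n in('scene','top'):
    d=cap(n);save(d,n+'0.png');np.save(n+'0.npy',cloud(d));np.save(n+'0rgb.npy',d['pixels']);print(n,d['T'],d['K'])
E
```

```text
pics
{'time': 0.0, 'qpos': array([-1.42200469e+00,  2.87207883e-01,  1.57817207e+00, -3.97397833e-06,
        1.27862356e+00, -1.49992260e-01]), 'joint_vel': array([-0.0005448 , -0.00098664,  0.00115635, -0.00085242,  0.00043408,
        0.00079077]), 'effort': array([ 8.42873214e-04, -4.05981946e+01, -2.92624158e+01, -1.05967965e-04,
        5.72849429e-03, -1.33221383e-05]), 'position': array([ 0.19862899, -0.64444919,  0.24092168]), 'tcp_rot': array([ 9.88860957e-01,  1.48837342e-01, -1.17845607e-06, -1.20543342e-03]), 'wrist_force': array([-0.65708352,  0.6494752 , -0.65175304]), 'wrist_torque': array([0.01806072, 0.02707794, 0.02693621]), 'gripper_force': 0.0, 'gripper_width': 0.0854298928151068}
scene [[ 0.85893213  0.32783651 -0.39339398  0.87048823]
 [ 0.5120049  -0.56375093  0.64810174 -0.59122269]
 [-0.00930481 -0.75809506 -0.65207769  0.65848662]
 [ 0.          0.          0.          1.        ]] [[469.11818614   0.         318.80362158]
 [  0.         469.11818614 244.17986268]
 [  0.           0.           1.        ]]
top [[ 1.50786246e-03 -9.86354520e-01  1.64628328e-01  3.51975774e-01]
 [-9.99993740e-01 -9.60297909e-04  3.40560368e-03 -2.25444507e-02]
 [-3.20104035e-03 -1.64632433e-01 -9.86349794e-01  1.06618694e+00]
 [ 0.00000000e+00  0.00000000e+00  0.00000000e+00  1.00000000e+00]] [[438.50821905   0.         322.87548921]
 [  0.         438.50821905 242.0818398 ]
 [  0.           0.           1.        ]]
```

View pics/scene0.png

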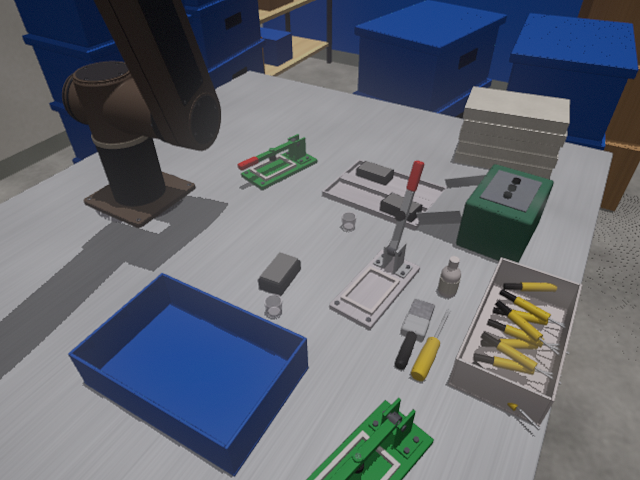

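View pics/top0.png

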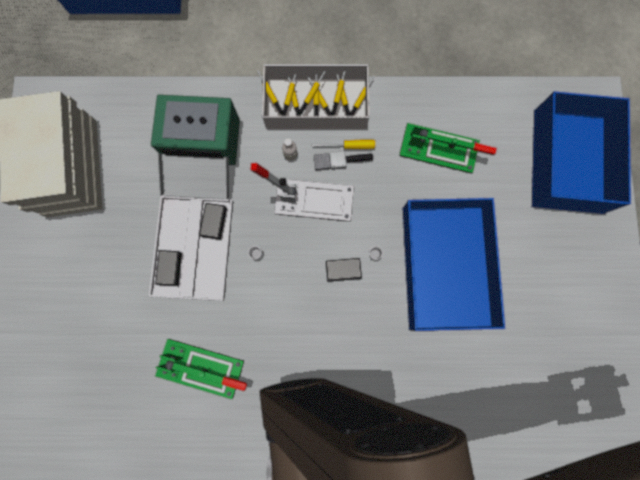

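The top view shows: 
- **Proud-lid case** at (344,269). The look-alikes are the two finished cases in the tray at (213,220) and (167,267).
- **Aluminium fixture** at (322,200), clamp open to the left with its grip at (260,170). The green copies at (440,147) and (200,368) are not meant.
- **Tote** at (453,265), beside the fixture. The other blue bin at (582,150) is not it.

The caps are at (257,254) and (376,254).

```bash
python3 - <<'E'
from h import *
W=np.load('top0.npy');I=np.load('top0rgb.npy').astype(int)
def rect(name,u0,v0,u1,v1,zlo,zhi,f=None):
    P=W[v0:v1,u0:u1].reshape(-1,3);C=I[v0:v1,u0:u1].reshape(-1,3)
    m=(P[:,2]>zlo)&(P[:,2]<zhi)
    if f: m&=f(C)
    P=P[m]; r=cv2.minAreaRect((P[:,:2]*1000).astype(np.float32)); print(name,len(P),r,'zmed',np.median(P[:,2]),P[:,2].max())
rect('case',320,250,368,290,.02,.06)
rect('caselid',320,250,368,290,.03,.06)
rect('d1',198,200,230,242,.02,.06)
rect('d2',153,246,184,290,.02,.06)
rect('fixture',270,178,358,224,.008,.03)
rect('tote',400,190,510,335,.07,.09)
rect('tray',145,190,238,305,.011,.019)
rect('cap1',245,243,266,264,.01,.06)
rect('cap2',366,244,386,264,.01,.06)
rect('grip',240,150,280,190,.05,.4,lambda C:(C[:,0]>120)&(C[:,1]<60))
P=W[150:190,240:280].reshape(-1,3);C=I[150:190,240:280].reshape(-1,3);m=(C[:,0]>120)&(C[:,1]<60);print(np.nanmean(P[m],0),np.nanmin(P[m],0),np.nanmax(P[m],0))
rect('machine',150,90,242,160,.09,.14)
rect('glue',280,135,300,162,.02,.1)
S=np.load('scene0.npy');J=np.load('scene0rgb.npy').astype(int)
P=S[155:200,400:430].reshape(-1,3);C=J[155:200,400:430].reshape(-1,3);m=(C[:,0]>120)&(C[:,1]<60);print('grip scene',np.nanmean(P[m],0),np.nanmin(P[m],0),np.nanmax(P[m],0))
E
```

```text
case 735 ((459.9264831542969, -66.75408935546875), (50.5599365234375, 83.74995422363281), 4.613297462463379) zmed 0.031849525719892524 0.03869406488685212
caselid 522 ((459.9513244628906, -66.9263916015625), (42.15782165527344, 75.45986938476562), 5.075689792633057) zmed 0.03266195254063109 0.03869406488685212
d1 720 ((578.68603515625, 251.7062225341797), (51.520530700683594, 84.65249633789062), 81.32911682128906) zmed 0.02910612666586543 0.035262445089035754
d2 757 ((463.5131530761719, 353.3886413574219), (50.68178176879883, 84.0407943725586), 87.59608459472656) zmed 0.028954305816206727 0.035248314549851445
fixture 2289 ((634.982666015625, 4.390235900878906), (189.56427001953125, 90.72819519042969), 84.25812530517578) zmed 0.01171072511888882 0.029488546724065756
tote 1269 ((470.27471923828125, -318.1153564453125), (300.5323181152344, 201.43336486816406), 1.3814479112625122) zmed 0.07792129198481135 0.08392988642566812
tray 1818 ((520.9412231445312, 303.0190124511719), (179.42796325683594, 260.22650146484375), 86.93745422363281) zmed 0.013916151554942857 0.018988302438015747
cap1 9
[... 292 characters left out ...]
64817018
grip 41 ((645.0321044921875, 118.88426208496094), (12.904507637023926, 12.154169082641602), 1.2659534215927124) zmed 0.22395098998216445 0.22676625007362272
[0.64535049 0.11866762 0.22377455] [0.63854416 0.11276583 0.21942795] [0.65153343 0.12488231 0.22676625]
machine 4383 ((791.8768920898438, 287.8565673828125), (178.60267639160156, 133.65679931640625), 86.96539306640625) zmed 0.11444999193591321 0.12741103253631703
glue 234 ((753.3230590820312, 64.5032730102539), (33.93539810180664, 33.867652893066406), 81.48286437988281) zmed 0.05597436534151956 0.08898214751316591
grip scene [0.64745017 0.10690726 0.20779062] [0.64072087 0.09577341 0.18224164] [0.65503154 0.12373227 0.22760119]
```

```bash
cat >> h.py <<'E'
def plan(p,yang=None,tilt=None,step=.045,s=None):
    """rotation (then shift) needed, in row units, to bring TCP to p with tool down and tool y at yang (deg, world)"""
    s=s or bot.read_state(); R0=R.from_quat(s['tcp_rot']); a=np.array(s['position'])
    if yang is None: R1=R0
    else:
        c,q=np.cos(np.radians(yang)),np.sin(np.radians(yang)); y=np.array([c,q,0]);z=np.array([0,0,-1.]);R1=R.from_matrix(np.c_[np.cross(y,z),y,z])
        rv=np.degrees((R0.inv()*R1).as_rotvec())/8; n=max(1,int(np.ceil(abs(rv).max()-.02))); print('rot rows',n,'each',np.round(rv/n,3))
    sh=R1.inv().apply(np.array(p)-a)/.05; n=max(1,int(np.ceil(np.linalg.norm(sh)/.05*.05/(step/.05)))); print('shift',np.round(sh,3),'rows',n,'each',np.round(sh/n,3))
E
python3 - <<'E'
from h import *
print(bot.tip_extent); plan([.46-.0,-.067,.24],4.8)
E
```

```text
0.011
rot rows 10 each [-0.001 -0.001 -0.971]
shift [11.072  6.175  0.021] rows 15 each [0.738 0.412 0.001]
```

Call:
{"name": "move_arm", "arguments": {
  "motion": [
    [[0,0,-0.97,0,0,0,85],[0,0,-0.97,0,0,0,85],[0,0,-0.97,0,0,0,85],[0,0,-0.97,0,0,0,85],[0,0,-0.97,0,0,0,85],[0,0,-0.97,0,0,0,85],[0,0,-0.97,0,0,0,85],[0,0,-0.97,0,0,0,85],[0,0,-0.97,0,0,0,85],[0,0,-0.97,0,0,0,85],[0,0,0,0.74,0.41,0,85],[0,0,0,0.74,0.41,0,85],[0,0,0,0.74,0.41,0,85],[0,0,0,0.74,0.41,0,85],[0,0,0,0.74,0.41,0,85],[0,0,0,0.74,0.41,0,85],[0,0,0,0.74,0.41,0,85],[0,0,0,0.74,0.41,0,85]]
  ]
}}

```text
time: 1.9
position: [0.338, -0.3347, 0.2419]
tcp_rot: [0.678, 0.735, 0.0, -0.0]
wrist_force: [0.4, 0.2, -0.0]
gripper_width: 0.0851
gripper_force: 0.0
```

Call:
{"name": "move_arm", "arguments": {
  "motion": [
    [[0,0,0,0.74,0.41,0,85],[0,0,0,0.74,0.41,0,85],[0,0,0,0.74,0.41,0,85],[0,0,0,0.74,0.41,0,85],[0,0,0,0.74,0.41,0,85],[0,0,0,0.74,0.41,0,85],[0,0,0,0.73,0.43,0,85],[0,0,0,0,0,0,85],[0,0,0,0,0,0,85]]
  ]
}}

```text
time: 2.8
position: [0.4604, -0.0662, 0.2418]
tcp_rot: [0.676, 0.737, -0.0, -0.0]
wrist_force: [0.4, -0.6, 0.0]
gripper_width: 0.085
gripper_force: 0.0
```

```bash
python3 - <<'E'
from h import *
s=bot.read_state();print(s['position'],s['qpos'],R.from_quat(s['tcp_rot']).as_matrix(),s['time'])
d=cap('wrist');save(d,'w1.png');W=cloud(d);np.save('w1.npy',W);print(d['T_tool_cam'])
P=W.reshape(-1,3)
for lo,hi in((.02,.06),(.03,.06)):
    m=(P[:,2]>lo)&(P[:,2]<hi)&(abs(P[:,0]-.46)<.07)&(abs(P[:,1]+.067)<.06);print(m.sum(),cv2.minAreaRect((P[m][:,:2]*1000).astype(np.float32)),np.median(P[m][:,2]))
m=(abs(P[:,2])<.01);print('table',np.median(P[m][:,2]))
E
```

```text
[ 0.46038646 -0.0661747   0.24180918] [-3.61178454e-01 -1.91443913e-01  2.07378721e+00 -5.07878654e-04
  1.26036411e+00 -4.46063173e-01] [[-8.49376408e-02  9.96385530e-01 -1.21369577e-03]
 [ 9.96386268e-01  8.49376325e-02 -5.84841507e-05]
 [ 4.48156834e-05 -1.21427730e-03 -9.99999262e-01]] 2.8
[[ 1.10643549e-03 -9.49172503e-01 -3.14754405e-01  8.15703946e-02]
 [ 9.99999338e-01  1.14985887e-03  4.77208083e-05 -2.27658897e-04]
 [ 3.16627864e-04 -3.14754249e-01  9.49173147e-01 -1.31215688e-01]
 [ 0.00000000e+00  0.00000000e+00  0.00000000e+00  1.00000000e+00]]
4270 ((459.8760681152344, -66.91596221923828), (50.59807205200195, 83.24710845947266), 4.830857276916504) 0.03339627597711092
3383 ((460.0694580078125, -66.82473754882812), (42.000526428222656, 75.33834838867188), 4.993298530578613) 0.03363206424219217
table -0.0001871917437614723
```

View pics/w1.png

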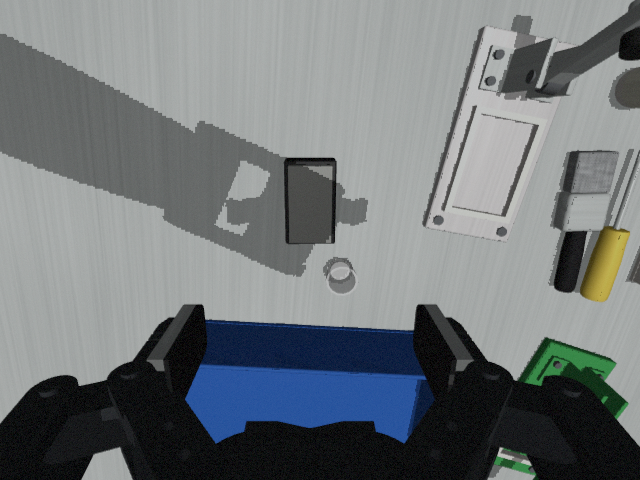

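The wrist view shows the case at (311,200) with its grey lid proud of the black shell. That is the object I want, and its measured pose agrees with the top view. The nest is at (495,160) and a cap is at (341,275). Next I'll measure the nest rim.

```bash
python3 - <<'E'
from h import *
for f in('w1.npy','top0.npy'):
    P=np.load(f).reshape(-1,3);ux=np.array([np.cos(np.radians(84.26)),np.sin(np.radians(84.26))]);uy=np.array([-ux[1],ux[0]])
    D=P[:,:2]-[.6328,-.0175];a=D@ux;b=D@uy
    m=(P[:,2]>.0165)&(P[:,2]<.024)&(abs(a)<.056)&(abs(b)<.045);print(f,'rim',m.sum(),cv2.minAreaRect((P[m][:,:2]*1000).astype(np.float32)))
    m=(P[:,2]>.008)&(P[:,2]<.016)&(abs(a-.02)<.12)&(abs(b)<.06);print('plate',m.sum(),cv2.minAreaRect((P[m][:,:2]*1000).astype(np.float32)))
plan([.46,-.067,.10],4.9);plan([.46,-.067,.025],4.9)
E
```

```text
w1.npy rim 2443 ((633.1063232421875, -17.762420654296875), (102.45148468017578, 69.78996276855469), 84.18672943115234)
plate 13075 ((635.0276489257812, 4.324974060058594), (190.08377075195312, 90.86791229248047), 84.44820404052734)
top0.npy rim 283 ((627.8056640625, -18.842918395996094), (106.11714172363281, 79.1861801147461), 84.81737518310547)
plate 1900 ((634.982666015625, 4.390235900878906), (189.56427001953125, 90.72819519042969), 84.25812530517578)
rot rows 1 each [-0.007  0.001 -0.017]
shift [ 1.000e-03 -5.000e-03  2.838e+00] rows 4 each [ 0.    -0.001  0.709]
rot rows 1 each [-0.007  0.001 -0.017]
shift [ 1.000e-03 -5.000e-03  4.338e+00] rows 5 each [ 0.    -0.001  0.868]
```

```bash
python3 - <<'E'
from h import *
W=np.load('w1.npy');s=bot.read_state();Rt=R.from_quat(s['tcp_rot']).inv()
for v in(310,320,340):
  for u in(190,198,203,418,424,435):print(v,u,np.round(Rt.apply(W[v,u]-s['position']),4))
T=Rt.apply(W.reshape(-1,3)-s['position']);m=(abs(T[:,0])<.02)&(abs(T[:,1])<.07)&(abs(T[:,1])>.03)&(T[:,2]<.06);print(T[m].max(0),np.percentile(T[m][:,2],[90,98,99.5]))
E
```

```text
310 190 [ 0.0128 -0.0448 -0.0104]
310 198 [ 0.012  -0.0423 -0.009 ]
310 203 [ 0.0087 -0.0422 -0.0034]
310 418 [ 0.0103  0.0422 -0.0056]
310 424 [ 0.0128  0.043  -0.01  ]
310 435 [ 0.0127  0.0472 -0.0098]
320 190 [ 0.0121 -0.043  -0.0164]
320 198 [ 0.0078 -0.0426 -0.0094]
320 203 [ 0.0044 -0.0425 -0.0037]
320 418 [ 0.0059  0.0426 -0.0057]
320 424 [ 0.0101  0.0425 -0.0125]
320 435 [ 0.0125  0.045  -0.0166]
340 190 [ 0.0064 -0.0424 -0.0202]
340 198 [-0.     -0.0429 -0.0108]
340 203 [-0.0033 -0.0426 -0.006 ]
340 418 [-0.0013  0.0425 -0.0086]
340 424 [ 0.0034  0.0424 -0.0154]
340 435 [ 0.01    0.0426 -0.025 ]
[ 0.01999526  0.06999354 -0.00055283] [-0.02498924 -0.00923779 -0.00453619]
```

Call:
{"name": "move_arm", "arguments": {
  "motion": [
    [[0,0,0,0,0,0.7,85],[0,0,0,0,0,0.7,85],[0,0,0,0,0,0.7,85],[0,0,0,0,0,0.7,85],[0,0,0,0,0,0.4,85],[0,0,0,0,0,0,85]]
  ]
}}

```text
time: 3.45
position: [0.4574, -0.0675, 0.0789]
tcp_rot: [0.678, 0.735, -0.002, -0.004]
wrist_force: [-1.7, 0.5, 0.3]
gripper_width: 0.085
gripper_force: 0.0
```

```bash
python3 - <<'E'
from h import *
plan([.46,-.067,.020],4.9)
E
```

```text
rot rows 1 each [-0.052 -0.023 -0.042]
shift [0.006 0.053 1.178] rows 2 each [0.003 0.027 0.589]
```

Call:
{"name": "move_arm", "arguments": {
  "motion": [
    [[0,0,0,0,0,0.4,85],[0,0,0,0,0,0.4,85],[0,0,0,0,0,0.3,85],[0,0,0,0,0,0,85],[0,0,0,0,0,0,85],[0,0,0,0,0,0,85]]
  ]
}}

```text
time: 4.05
position: [0.4618, -0.0679, 0.029]
tcp_rot: [0.678, 0.735, 0.001, 0.001]
wrist_force: [0.3, -0.1, 0.5]
gripper_width: 0.0852
gripper_force: 0.0
```

Call:
{"name": "move_arm", "arguments": {
  "motion": [
    [[0,0,0,0,0,0.16,85],[0,0,0,0,0,0,85],[0,0,0,0,0,0,85],[0,0,0,0,0,0,85]]
  ]
}}

```text
time: 4.45
position: [0.4606, -0.067, 0.0194]
tcp_rot: [0.677, 0.736, 0.0, 0.0]
wrist_force: [-0.2, 0.3, -0.5]
gripper_width: 0.0851
gripper_force: 0.0
```

Call:
{"name": "move_arm", "arguments": {
  "motion": [
    [[0,0,0,0,0,0,40],[0,0,0,0,0,0,40],[0,0,0,0,0,0,40],[0,0,0,0,0,0,40],[0,0,0,0,0,0,40],[0,0,0,0,0,0,40],[0,0,0,0,0,0,40],[0,0,0,0,0,0,40]]
  ]
}}

```text
time: 5.25
position: [0.461, -0.0672, 0.0198]
tcp_rot: [0.677, 0.736, 0.0, 0.0]
wrist_force: [0.8, 0.7, 5.1]
gripper_width: 0.0486
gripper_force: 64.6
```

Call:
{"name": "move_arm", "arguments": {
  "motion": [
    [[0,0,0,0,0,-0.4,40],[0,0,0,0,0,-0.5,40],[0,0,0,0,0,-0.5,40],[0,0,0,0,0,-0.4,40],[0,0,0,0,0,0,40],[0,0,0,0,0,0,40],[0,0,0,0,0,0,40]]
  ]
}}

```text
time: 5.95
position: [0.4591, -0.0665, 0.1072]
tcp_rot: [0.677, 0.736, -0.001, -0.002]
wrist_force: [-0.3, 0.1, -2.4]
gripper_width: 0.0483
gripper_force: 63.9
```

```bash
python3 - <<'E'
from h import *
s=bot.read_state();print(s['position'],s['gripper_width'],s['gripper_force'])
d=cap('wrist');W=cloud(d);save(d,'w2.png')
T=R.from_quat(s['tcp_rot']).inv().apply(W.reshape(-1,3)-s['position']).reshape(W.shape)
for v in range(280,420,10):print(v,np.round(T[v,[300,313,325]],3).tolist())
plan([.633,-.0177,.12],-5.65)
E
```

```text
[ 0.45905618 -0.06653886  0.10724634] 0.048310831552387114 63.94176363945007
280 [[0.026, -0.004, -0.014], [0.026, 0.001, -0.015], [0.026, 0.005, -0.014]]
290 [[0.022, -0.004, -0.014], [0.022, 0.001, -0.014], [0.022, 0.005, -0.013]]
300 [[0.018, -0.004, -0.014], [0.018, 0.001, -0.013], [0.018, 0.005, -0.013]]
310 [[0.014, -0.004, -0.014], [0.014, 0.001, -0.014], [0.014, 0.005, -0.013]]
320 [[0.01, -0.004, -0.015], [0.01, 0.001, -0.014], [0.01, 0.005, -0.014]]
330 [[0.006, -0.004, -0.014], [0.006, 0.001, -0.014], [0.006, 0.006, -0.014]]
340 [[0.002, -0.004, -0.014], [0.001, 0.001, -0.014], [0.002, 0.006, -0.015]]
350 [[-0.004, -0.004, -0.013], [nan, nan, nan], [-0.003, 0.006, -0.013]]
360 [[-0.008, -0.004, -0.013], [-0.008, 0.001, -0.013], [-0.007, 0.006, -0.015]]
370 [[-0.013, -0.004, -0.013], [-0.012, 0.001, -0.014], [-0.013, 0.006, -0.013]]
380 [[-0.017, -0.004, -0.014], [-0.017, 0.001, -0.014], [-0.017, 0.006, -0.014]]
390 [[-0.021, -0.004, -0.014], [-0.022, 0.001, -0.014], [-0.022, 0.006, -0.014]]
400 [[-0.026, -0.004, -0.014], [-0.027, 0.001, -0.014], [-0.027, 0.006, -0.014]]
410 [[-0.033, -0.004, -0.012], [-0.032, 0.001, -0.013], [-0.032, 0.006, -0.013]]
rot rows 2 each [-0.013 -0.005  0.648]
shift [ 1.315  3.364 -0.255] rows 5 each [ 0.263  0.673 -0.051]
```

View pics/w2.png

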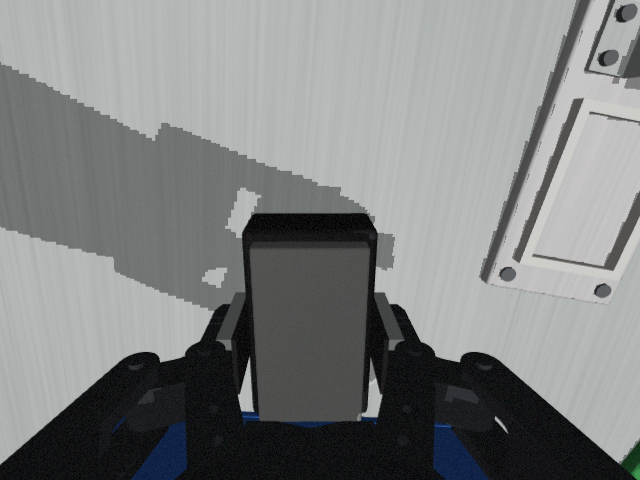

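The case is held squarely: lid at (312,330), symmetrical between the pads and still proud. Its underside is 20 mm below the TCP. Next I'll carry it over the nest.

Call:
{"name": "move_arm", "arguments": {
  "motion": [
    [[0,0,0.65,0,0,0,40],[0,0,0.65,0,0,0,40],[0,0,0,0.26,0.67,-0.05,40],[0,0,0,0.26,0.67,-0.05,40],[0,0,0,0.26,0.67,-0.05,40],[0,0,0,0.26,0.67,-0.05,40],[0,0,0,0.26,0.67,-0.05,40],[0,0,0,0,0,0,40],[0,0,0,0,0,0,40],[0,0,0,0,0,0,40],[0,0,0,0,0,0,40],[0,0,0,0,0,0,40]]
  ]
}}

```text
time: 7.2
position: [0.6328, -0.0192, 0.1217]
tcp_rot: [0.741, 0.671, -0.0, -0.0]
wrist_force: [0.1, 0.2, -2.9]
gripper_width: 0.0486
gripper_force: 63.9
```

```bash
python3 - <<'E'
from h import *
s=bot.read_state();print(s['position'],R.from_quat(s['tcp_rot']).as_matrix()[:,1])
d=cap('wrist');W=cloud(d)
T=R.from_quat(s['tcp_rot']).inv().apply(W.reshape(-1,3)-s['position'])
m=(abs(T[:,2]+.014)<.0035)&(abs(T[:,1])<.0225)&(abs(T[:,0])<.05)
print(m.sum(),cv2.minAreaRect((T[m][:,:2]*1000).astype(np.float32)),T[m].min(0),T[m].max(0))
P=W.reshape(-1,3);m=(P[:,2]>.0165)&(P[:,2]<.024)&(abs(P[:,0]-.633)<.05)&(abs(P[:,1]+.018)<.07);print(P[m].min(0),P[m].max(0))
plan([.633,-.0177,.034],-5.65)
E
```

```text
[ 0.63278059 -0.01921704  0.12166242] [ 9.95031847e-01 -9.95549581e-02 -6.58302305e-04]
19627 ((0.05886077880859375, -0.33142662048339844), (42.392608642578125, 77.35413360595703), 89.71907043457031) [-0.038652   -0.02159989 -0.01593777] [ 0.03870425  0.0209518  -0.01050964]
[ 0.60156083 -0.00241274  0.01650082] [0.67435647 0.05198987 0.02340631]
rot rows 1 each [-0.001  0.    -0.008]
shift [ 0.031 -0.003  1.758] rows 2 each [ 0.015 -0.002  0.879]
```

Call:
{"name": "move_arm", "arguments": {
  "motion": [
    [[0,0,0,0.03,0,0.4,40],[0,0,0,0,0,0.4,40],[0,0,0,0,0,0.4,40],[0,0,0,0,0,0.2,40],[0,0,0,0,0,0,40],[0,0,0,0,0,0,40],[0,0,0,0,0,0.1,40],[0,0,0,0,0,0.1,40],[0,0,0,0,0,0.08,40],[0,0,0,0,0,0.05,40],[0,0,0,0,0,0,40],[0,0,0,0,0,0,40],[0,0,0,0,0,0,40]]
  ]
}}

```text
time: 8.55
position: [0.634, -0.0175, 0.0356]
tcp_rot: [0.741, 0.671, 0.0, 0.0]
wrist_force: [-1.0, -0.3, -1.9]
gripper_width: 0.0486
gripper_force: 63.8
```

Call:
{"name": "move_arm", "arguments": {
  "motion": [
    [[0,0,0,0,-0.01,0.05,40],[0,0,0,0,0,0.02,40],[0,0,0,0,0,0,40],[0,0,0,0,0,0,40],[0,0,0,0,0,0,40]]
  ]
}}

```text
time: 9.05
position: [0.6333, -0.0174, 0.0318]
tcp_rot: [0.741, 0.671, 0.0, 0.0]
wrist_force: [-0.5, -0.6, -1.5]
gripper_width: 0.0483
gripper_force: 63.9
```

Call:
{"name": "move_arm", "arguments": {
  "motion": [
    [[0,0,0,0,0,0,75],[0,0,0,0,0,0,75],[0,0,0,0,0,0,75],[0,0,0,0,0,0,75],[0,0,0,0,0,0,75],[0,0,0,0,0,-0.4,75],[0,0,0,0,0,-0.8,75],[0,0,0,0,0,-0.8,0],[0,0,0,0,0,0,0],[0,0,0,0,0,0,0],[0,0,0,0,0,0,0]]
  ]
}}

```text
time: 10.15
position: [0.6323, -0.0172, 0.1304]
tcp_rot: [0.741, 0.671, -0.001, -0.001]
wrist_force: [-0.8, -0.4, -0.1]
gripper_width: 0.0167
gripper_force: 0.0
```

```bash
python3 - <<'E'
from h import *
s=bot.read_state();print(s['position'],s['gripper_width'])
d=cap('wrist');W=cloud(d);save(d,'w3.png');P=W.reshape(-1,3)
for lo,hi in((.034,.05),(.0415,.05)):
    m=(P[:,2]>lo)&(P[:,2]<hi)&(abs(P[:,0]-.633)<.05)&(abs(P[:,1]+.018)<.06);print(m.sum(),cv2.minAreaRect((P[m][:,:2]*1000).astype(np.float32)),np.median(P[m][:,2]))
plan([.633,-.0177,.075],-5.65)
E
```

```text
[ 0.63230352 -0.01724382  0.1303771 ] 0.0167224967784908
8756 ((632.9219360351562, -15.609764099121094), (80.64551544189453, 50.35441970825195), 84.5408706665039) 0.04544241170723154
7117 ((632.822998046875, -17.359752655029297), (76.1446762084961, 42.08427047729492), 84.4847640991211) 0.045623182155196146
rot rows 1 each [-0.025 -0.002 -0.004]
shift [-0.008  0.02   1.096] rows 2 each [-0.004  0.01   0.548]
```

View pics/w3.png

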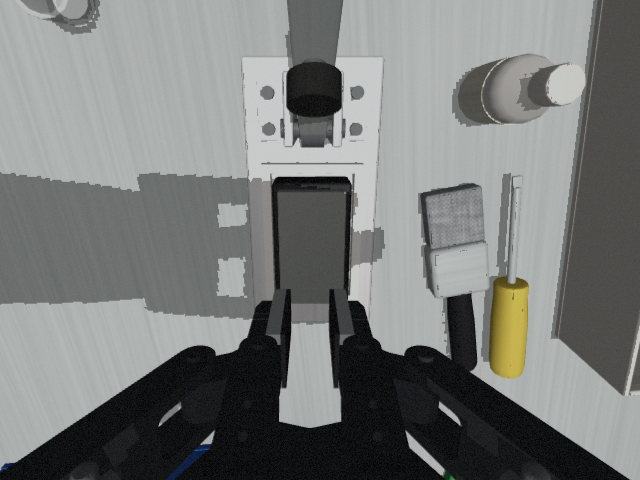

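The case lies flat in the nest, lid centre at (312,240), with the lid top at 45.6 mm, so it is still proud. Fingers closed, I'll press the lid.

Call:
{"name": "move_arm", "arguments": {
  "motion": [
    [[0,0,0,0,0.01,0.5,0],[0,0,0,0,0,0.5,0],[0,0,0,0,0,0.3,0],[0,0,0,0,0,0,0],[0,0,0,0,0,0,0],[0,0,0,0,0,0,0]]
  ]
}}

```text
time: 10.8
position: [0.6348, -0.0176, 0.0681]
tcp_rot: [0.741, 0.671, 0.001, 0.001]
wrist_force: [-0.0, -0.7, 0.4]
gripper_width: -0.0003
gripper_force: 0.0
```

Call:
{"name": "move_arm", "arguments": {
  "motion": [
    [[0,0,0,0,0,0.1,0],[0,0,0,0,0,0.05,0],[0,0,0,0,0,0.05,0],[0,0,0,0,0,0.03,0],[0,0,0,0,0,0.0,0],[0,0,0,0,0,0.0,0]]
  ]
}}

```text
time: 11.4
position: [0.634, -0.0175, 0.056]
tcp_rot: [0.741, 0.671, 0.0, 0.0]
wrist_force: [-2.3, -0.1, 5.0]
gripper_width: -0.0001
gripper_force: 2.5
```

Call:
{"name": "move_arm", "arguments": {
  "motion": [
    [[0,0,0,0,0,0.04,0],[0,0,0,0,0,0.04,0],[0,0,0,0,0,0.03,0],[0,0,0,0,0,0.02,0],[0,0,0,0,0,0.0,0],[0,0,0,0,0,0.0,0]]
  ]
}}

```text
time: 12.0
position: [0.6341, -0.0175, 0.051]
tcp_rot: [0.741, 0.671, -0.0, -0.0]
wrist_force: [-4.8, 1.1, 11.6]
gripper_width: -0.0001
gripper_force: 5.7
```

Call:
{"name": "move_arm", "arguments": {
  "motion": [
    [[0,0,0,0,0,0.02,0],[0,0,0,0,0,0.02,0],[0,0,0,0,0,0.0,0],[0,0,0,0,0,0.0,0],[0,0,0,0,0,0.0,0]]
  ]
}}

```text
time: 12.5
position: [0.6342, -0.0175, 0.0509]
tcp_rot: [0.741, 0.671, -0.001, -0.0]
wrist_force: [-10.5, 0.5, 20.4]
gripper_width: 0.0003
gripper_force: 9.8
```

Call:
{"name": "move_arm", "arguments": {
  "motion": [
    [[0,0,0,0,0,-0.5,0],[0,0,0,0,0,-0.9,0],[0,0,0,0,0,-0.9,0],[0,0,0,0,0,-0.9,0],[0,0,0,0,0,-0.9,50],[0,0,0,0,0,-0.9,50],[0,0,0,0,0,0,50],[0,0,0,0,0,0,50],[0,0,0,0,0,0,50],[0,0,0,0,0,0,50]]
  ]
}}

```text
time: 13.5
position: [0.6329, -0.0173, 0.2939]
tcp_rot: [0.741, 0.671, -0.001, -0.002]
wrist_force: [-0.8, 0.6, -0.7]
gripper_width: 0.0501
gripper_force: 0.0
```

```bash
python3 - <<'E'
from h import *
s=bot.read_state();print(s['position'],s['gripper_width'],s['qpos'])
d=cap('wrist');W=cloud(d);P=W.reshape(-1,3);C=d['pixels'].reshape(-1,3).astype(int)
m=(P[:,2]>.036)&(P[:,2]<.06)&(abs(P[:,0]-.633)<.012)&(abs(P[:,1]+.018)<.025);print('lid z',np.median(P[m][:,2]))
m=(C[:,0]>110)&(C[:,1]<60)&(P[:,2]>.1);Q=P[m];print(len(Q),Q.min(0),Q.max(0))
e=Q[Q[:,2]>Q[:,2].max()-.012];print(e.mean(0))
plan([.6459,.1122,.30],-5.65)
E
```

```text
[ 0.63291536 -0.01734586  0.29389441] 0.05007877544373209 [-1.87436228e-01  1.63225111e-01  1.62789584e+00 -1.80153828e-05
  1.35502274e+00 -8.82552485e-02]
lid z 0.039688701687205896
183 [0.6388334  0.1020796  0.19753009] [0.65414982 0.11615565 0.22650458]
[0.64668704 0.11409404 0.22394748]
rot rows 1 each [-0.03  -0.003 -0.004]
shift [ 2.604e+00  1.000e-03 -1.170e-01] rows 3 each [ 0.868  0.    -0.039]
```

Lid top is at 39.7 mm, so it is home. Now I'll pinch the clamp grip.

Call:
{"name": "move_arm", "arguments": {
  "motion": [
    [[0,0,0,0.65,0,0,50],[0,0,0,0.65,0,0,50],[0,0,0,0.65,0,0,50],[0,0,0,0.65,0,0,50],[0,0,0,0,0,0,50],[0,0,0,0,0,0.5,50],[0,0,0,0,0,0.5,50],[0,0,0,0,0,0.5,50],[0,0,0,0,0,0.5,50],[0,0,0,0,0,0,50],[0,0,0,0,0,0,50],[0,0,0,0,0,0,50],[0,0,0,0,0,0,50]]
  ]
}}

```text
time: 14.85
position: [0.6477, 0.1117, 0.199]
tcp_rot: [0.741, 0.671, 0.001, 0.001]
wrist_force: [0.1, 0.4, -0.1]
gripper_width: 0.0501
gripper_force: 0.0
```

```bash
python3 - <<'E'
from h import *
s=bot.read_state();print(s['position'],s['gripper_width'])
d=cap('scene');save(d,'s2.png',(330,120,490,280),4)
plan([.6459,.1122,.191],-5.65)
E
```

```text
[0.6477231  0.11172543 0.19900833] 0.05013848280268944
rot rows 1 each [ 0.022 -0.002 -0.004]
shift [ 0.005 -0.034  0.156] rows 1 each [ 0.005 -0.034  0.156]
```

View pics/s2.png

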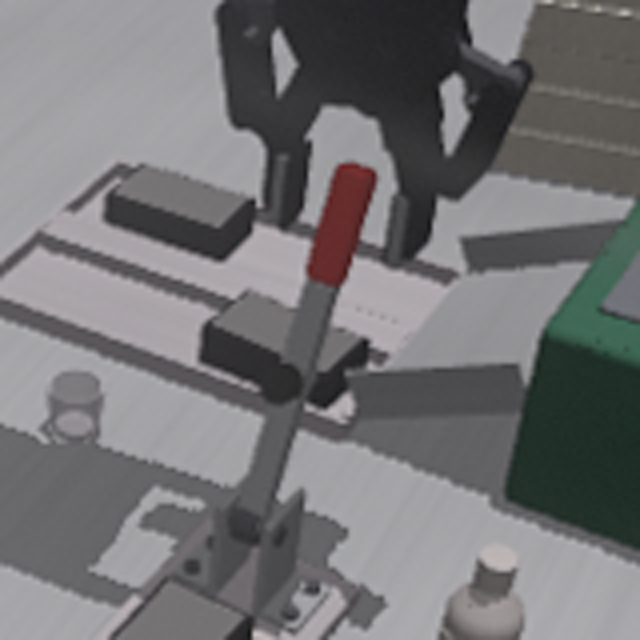

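Call:
{"name": "move_arm", "arguments": {
  "motion": [
    [[0,0,0,0,-0.03,0.15,50],[0,0,0,0,0,0,50],[0,0,0,0,0,0,10],[0,0,0,0,0,0,10],[0,0,0,0,0,0,10],[0,0,0,0,0,0,10],[0,0,0,0,0,0,10],[0,0,0,0,0,0,10],[0,0,0,0,0,0,10]]
  ]
}}

```text
time: 15.8
position: [0.6464, 0.1118, 0.1896]
tcp_rot: [0.742, 0.671, 0.001, 0.001]
wrist_force: [4.0, -0.6, -2.3]
gripper_width: 0.0174
gripper_force: 59.1
```

```bash
python3 - <<'E'
from h import *
t=np.linspace(1.95,0,27)
X=-.15*np.cos(t);Z=.15*np.sin(t)
for i in range(26):print(i,round(t[i+1],2),[0,0,0,round((X[i+1]-X[i])/.05,2),0,round(-(Z[i+1]-Z[i])/.05,2),10])
E
```

```text
0 1.88 [0, 0, 0, np.float64(-0.21), 0, np.float64(-0.08), 10]
1 1.8 [0, 0, 0, np.float64(-0.22), 0, np.float64(-0.06), 10]
2 1.72 [0, 0, 0, np.float64(-0.22), 0, np.float64(-0.04), 10]
3 1.65 [0, 0, 0, np.float64(-0.22), 0, np.float64(-0.03), 10]
4 1.58 [0, 0, 0, np.float64(-0.22), 0, np.float64(-0.01), 10]
5 1.5 [0, 0, 0, np.float64(-0.22), 0, np.float64(0.01), 10]
6 1.42 [0, 0, 0, np.float64(-0.22), 0, np.float64(0.02), 10]
7 1.35 [0, 0, 0, np.float64(-0.22), 0, np.float64(0.04), 10]
8 1.27 [0, 0, 0, np.float64(-0.22), 0, np.float64(0.06), 10]
9 1.2 [0, 0, 0, np.float64(-0.21), 0, np.float64(0.07), 10]
10 1.12 [0, 0, 0, np.float64(-0.21), 0, np.float64(0.09), 10]
11 1.05 [0, 0, 0, np.float64(-0.2), 0, np.float64(0.1), 10]
12 0.98 [0, 0, 0, np.float64(-0.19), 0, np.float64(0.12), 10]
13 0.9 [0, 0, 0, np.float64(-0.18), 0, np.float64(0.13), 10]
14 0.82 [0, 0, 0, np.float64(-0.17), 0, np.float64(0.15), 10]
15 0.75 [0, 0, 0, np.float64(-0.16), 0, np.float64(0.16), 10]
16 0.68 [0, 0, 0, np.float64(-0.15), 0, np.float64(0.17), 10]
17 0.6 [0, 0, 0, np.float64(-0.13), 0, np.float64(0.18), 10]
18 0.52 [0, 0, 0, np.float64(-0.12), 0, np.float64(0.19), 10]
19 0.45 [0, 0, 0, np.float64(-0.11), 0, np.float64(0.2), 10]
20 0.38 [0, 0, 0, np.float64(-0.09), 0, np.float64(0.21), 10]
21 0.3 [0, 0, 0, np.float64(-0.07), 0, np.float64(0.21), 10]
22 0.23 [0, 0, 0, np.float64(-0.06), 0, np.float64(0.22), 10]
23 0.15 [0, 0, 0, np.float64(-0.04), 0, np.float64(0.22), 10]
24 0.07 [0, 0, 0, np.float64(-0.03), 0, np.float64(0.22), 10]
25 0.0 [0, 0, 0, np.float64(-0.01), 0, np.float64(0.22), 10]
```

Call:
{"name": "move_arm", "arguments": {
  "motion": [
    [[0,0,0,-0.21,0,-0.08,10],[0,0,0,-0.22,0,-0.06,10],[0,0,0,-0.22,0,-0.04,10],[0,0,0,-0.22,0,-0.03,10],[0,0,0,-0.22,0,-0.01,10],[0,0,0,-0.22,0,0.01,10],[0,0,0,-0.22,0,0.02,10],[0,0,0,-0.22,0,0.04,10],[0,0,0,-0.22,0,0.06,10],[0,0,0,-0.21,0,0.07,10],[0,0,0,-0.21,0,0.09,10],[0,0,0,-0.2,0,0.1,10],[0,0,0,-0.19,0,0.12,10]]
  ]
}}

```text
time: 17.1
position: [0.6328, -0.0265, 0.1759]
tcp_rot: [0.741, 0.671, 0.002, 0.001]
wrist_force: [6.1, 1.8, 2.7]
gripper_width: 0.0173
gripper_force: 61.7
```

Call:
{"name": "move_arm", "arguments": {
  "motion": [
    [[0,0,0,-0.18,0,0.13,10],[0,0,0,-0.17,0,0.15,10],[0,0,0,-0.16,0,0.16,10],[0,0,0,-0.15,0,0.17,10],[0,0,0,-0.13,0,0.18,10],[0,0,0,-0.12,0,0.19,10],[0,0,0,-0.11,0,0.2,10],[0,0,0,-0.09,0,0.21,10],[0,0,0,-0.07,0,0.21,10],[0,0,0,-0.06,0,0.22,10],[0,0,0,-0.04,0,0.22,10],[0,0,0,0,0,0,10],[0,0,0,0,0,0,10],[0,0,0,0,0,0,10]]
  ]
}}

```text
time: 18.5
position: [0.6263, -0.0919, 0.0729]
tcp_rot: [0.741, 0.671, 0.0, 0.002]
wrist_force: [6.3, -2.9, -0.4]
gripper_width: 0.0174
gripper_force: 59.2
```

Call:
{"name": "move_arm", "arguments": {
  "motion": [
    [[0,0,0,-0.03,0,0.2,10],[0,0,0,-0.01,0,0.2,10],[0,0,0,0,0,0.04,10],[0,0,0,0,0,0,10],[0,0,0,0,0,0,10],[0,0,0,0,0,0,10]]
  ]
}}

```text
time: 19.1
position: [0.6262, -0.0935, 0.0505]
tcp_rot: [0.741, 0.671, 0.001, 0.002]
wrist_force: [6.2, -3.3, 0.1]
gripper_width: 0.0173
gripper_force: 59.3
```

Grip released. I'll retreat upward and check the angle.

Call:
{"name": "move_arm", "arguments": {
  "motion": [
    [[0,0,0,0,0,0,60],[0,0,0,0,0,0,60],[0,0,0,0,0,0,60],[0,0,0,0,0,0,60],[0,0,0,0,0,-0.4,60],[0,0,0,0,0,-0.8,85],[0,0,0,0,0,-0.9,85],[0,0,0,0,0,-0.9,85],[0,0,0,0,0,-0.9,85],[0,0,0,0,0,-0.9,85],[0,0,0,0,0,0,85],[0,0,0,0,0,0,85],[0,0,0,0,0,0,85],[0,0,0,0,0,0,85]]
  ]
}}

```text
time: 20.5
position: [0.6239, -0.0916, 0.288]
tcp_rot: [0.741, 0.671, -0.001, -0.002]
wrist_force: [0.3, 0.3, 0.1]
gripper_width: 0.0849
gripper_force: 0.0
```

```bash
python3 - <<'E'
from h import *
s=bot.read_state();print(s['position'],s['qpos'],s['time'])
d=cap('top');save(d,'t2.png');W=cloud(d);P=W.reshape(-1,3);C=d['pixels'].reshape(-1,3).astype(int)
for n,PP,CC in(('top',P,C),):
    m=(CC[:,0]>110)&(CC[:,1]<60)&(abs(PP[:,0]-.63)<.04)&(abs(PP[:,1]+.09)<.06)&(PP[:,2]<.2);Q=PP[m];print(n,len(Q),Q.mean(0),Q.min(0),Q.max(0)) if m.any() else print('none')
w=cap('wrist');W=cloud(w);P=W.reshape(-1,3);C=w['pixels'].reshape(-1,3).astype(int)
m=(C[:,0]>110)&(C[:,1]<60)&(abs(P[:,0]-.63)<.04)&(abs(P[:,1]+.09)<.06)&(P[:,2]<.2);Q=P[m];print(len(Q),Q.mean(0),Q.min(0),Q.max(0))
m=(P[:,2]>.06)&(P[:,2]<.09)&(abs(P[:,0]-.635)<.006)
for y in np.arange(-.12,.06,.02):
    k=m&(abs(P[:,1]-y)<.004);print(round(y,2),np.round(np.median(P[k][:,2]),4) if k.any() else None)
P=cloud(d).reshape(-1,3)
for n,c in(('d1',(.5787,.2517)),('d2',(.4635,.3534))):
    m=(P[:,2]>.02)&(P[:,2]<.045)&(abs(P[:,0]-c[0])<.1)&(abs(P[:,1]-c[1])<.045);print(n,m.sum(),cv2.minAreaRect((P[m][:,:2]*1000).astype(np.float32)))
E
```

```text
[ 0.62388225 -0.09164077  0.28804336] [-3.06524849e-01  1.61040812e-01  1.64093647e+00 -6.21164899e-05
  1.34435066e+00 -2.07381333e-01] 20.5
none
692 [ 0.62562001 -0.09104253  0.06753424] [ 0.61687088 -0.11736162  0.06469783] [ 0.63418545 -0.06620237  0.07002079]
-0.12 0.0665
-0.1 0.067
-0.08 0.0673
-0.06 0.0654
-0.04 0.0654
-0.02 0.0695
0.0 0.0656
0.02 0.0656
0.04 0.0657
d1 1277 ((607.0362548828125, 257.1113586425781), (83.77063751220703, 144.67352294921875), 87.98970031738281)
d2 754 ((463.3297424316406, 353.48748779296875), (50.70714569091797, 83.82920837402344), 87.26082611083984)
```

View pics/t2.png

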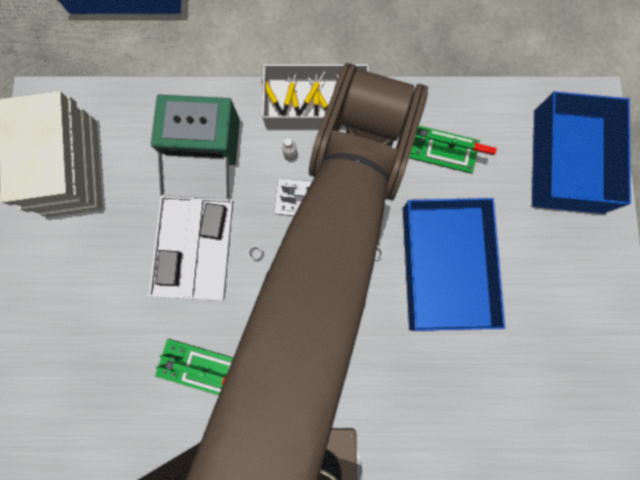

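The clamp arm is level (arm top at 66 mm all along), so it is shut. Both finished cases are still in the tray, at (213,220) and (167,267). I'll collect the farther one first.

```bash
python3 - <<'E'
from h import *
plan([.4635,.3534,.20],87.4)
E
```

```text
rot rows 12 each [-0.001 -0.002 -0.97 ]
shift [3.615 8.748 1.773] rows 11 each [0.329 0.795 0.161]
```

Call:
{"name": "move_arm", "arguments": {
  "motion": [
    [[0,0,-0.97,0,0,0,85],[0,0,-0.97,0,0,0,85],[0,0,-0.97,0,0,0,85],[0,0,-0.97,0,0,0,85],[0,0,-0.97,0,0,0,85],[0,0,-0.97,0,0,0,85],[0,0,-0.97,0,0,0,85],[0,0,-0.97,0,0,0,85],[0,0,-0.97,0,0,0,85],[0,0,-0.97,0,0,0,85],[0,0,-0.97,0,0,0,85],[0,0,-0.97,0,0,0,85]]
  ]
}}

```text
time: 21.8
position: [0.6246, -0.0919, 0.2896]
tcp_rot: [0.02, 1.0, 0.0, -0.001]
wrist_force: [0.6, 0.1, -0.0]
gripper_width: 0.0844
gripper_force: 0.0
```

Call:
{"name": "move_arm", "arguments": {
  "motion": [
    [[0,0,0,0.33,0.8,0.16,85],[0,0,0,0.33,0.8,0.16,85],[0,0,0,0.33,0.8,0.16,85],[0,0,0,0.33,0.8,0.16,85],[0,0,0,0.33,0.8,0.16,85],[0,0,0,0.33,0.8,0.16,85],[0,0,0,0.33,0.8,0.16,85],[0,0,0,0.33,0.8,0.16,85],[0,0,0,0.33,0.8,0.16,85],[0,0,0,0.33,0.8,0.16,85],[0,0,0,0.32,0.75,0.16,85],[0,0,0,0,0,0,85],[0,0,0,0,0,0,85],[0,0,0,0,0,0,85],[0,0,0,0,0,0,85]]
  ]
}}

```text
time: 23.3
position: [0.4643, 0.3522, 0.203]
tcp_rot: [0.023, 1.0, -0.0, 0.0]
wrist_force: [-0.2, -0.3, -0.6]
gripper_width: 0.085
gripper_force: 0.0
```

```bash
cat >> h.py <<'E'
def cases(d,c,w=.075):
    P=cloud(d).reshape(-1,3); m=(P[:,2]>.022)&(P[:,2]<.045)&(abs(P[:,0]-c[0])<w)&(abs(P[:,1]-c[1])<.045)
    print('case',m.sum(),cv2.minAreaRect((P[m][:,:2]*1000).astype(np.float32)),np.median(P[m][:,2]))
E
python3 - <<'E'
from h import *
s=bot.read_state();print(s['position'])
d=cap('wrist');cases(d,(.4635,.3534));cases(d,(.5787,.2517))
plan([.4635,.3534,.026],87.4)
E
```

```text
[0.46434447 0.35217163 0.20300326]
case 5436 ((463.0225830078125, 354.3403625488281), (50.54390335083008, 83.92608642578125), 87.21659851074219) 0.030355235817121767
case 3809 ((593.5372314453125, 256.763916015625), (79.12773132324219, 120.28995513916016), 89.99950408935547) 0.029734539730758014
rot rows 1 each [ 0.001  0.004 -0.009]
shift [0.019 0.024 3.542] rows 4 each [0.005 0.006 0.886]
```

Call:
{"name": "move_arm", "arguments": {
  "motion": [
    [[0,0,0,0.03,0.03,0.6,80],[0,0,0,0,0,0.7,80],[0,0,0,0,0,0.7,80],[0,0,0,0,0,0.6,80],[0,0,0,0,0,0.4,80],[0,0,0,0,0,0.2,80],[0,0,0,0,0,0.2,80],[0,0,0,0,0,0.12,80],[0,0,0,0,0,0,80],[0,0,0,0,0,0,80],[0,0,0,0,0,0,80]]
  ]
}}

```text
time: 24.45
position: [0.4629, 0.3552, 0.0279]
tcp_rot: [0.022, 1.0, 0.0, 0.001]
wrist_force: [-0.7, -0.2, -0.1]
gripper_width: 0.08
gripper_force: 0.0
```

Call:
{"name": "move_arm", "arguments": {
  "motion": [
    [[0,0,0,0,0,0.04,40],[0,0,0,0,0,0,40],[0,0,0,0,0,0,40],[0,0,0,0,0,0,40],[0,0,0,0,0,0,40],[0,0,0,0,0,0,40],[0,0,0,0,0,0,40],[0,0,0,0,0,0,40]]
  ]
}}

```text
time: 25.25
position: [0.4626, 0.355, 0.0254]
tcp_rot: [0.022, 1.0, 0.0, 0.0]
wrist_force: [0.2, 1.7, 5.1]
gripper_width: 0.0482
gripper_force: 65.1
```

Call:
{"name": "move_arm", "arguments": {
  "motion": [
    [[0,0,0,0,0,-0.3,40],[0,0,0,0,0,-0.7,40],[0,0,0,0,0,-0.8,40],[0,0,0,0,0,-0.8,40],[0,0,0,0,0,-0.8,40],[0,0,0,0,0,-0.6,40],[0,0,0,0,0,0,40],[0,0,0,0,0,0,40]]
  ]
}}

```text
time: 26.05
position: [0.4616, 0.3544, 0.2245]
tcp_rot: [0.022, 1.0, -0.0, -0.0]
wrist_force: [-0.3, 0.5, -3.2]
gripper_width: 0.0481
gripper_force: 64.4
```

```bash
python3 - <<'E'
from h import *
s=bot.read_state();print(s['position'],s['qpos'])
d=cap('wrist');W=cloud(d);T=R.from_quat(s['tcp_rot']).inv().apply(W.reshape(-1,3)-s['position'])
m=(abs(T[:,1])<.015)&(abs(T[:,0])<.035)&(T[:,2]<.05);print(np.percentile(T[m][:,2],[2,50,98]))
plan([.54,-.318,.225],1.4)
E
```

```text
[0.46160299 0.35443571 0.22445136] [ 4.80556456e-01  9.88739791e-02  1.82706221e+00  2.28053632e-05
  1.21638991e+00 -1.04549151e+00]
[-0.08233296 -0.00583165 -0.00424683]
rot rows 11 each [-0.003 -0.001  0.978]
shift [-13.476   1.252  -0.044] rows 16 each [-0.842  0.078 -0.003]
```

Call:
{"name": "move_arm", "arguments": {
  "motion": [
    [[0,0,0.98,0,0,0,40],[0,0,0.98,0,0,0,40],[0,0,0.98,0,0,0,40],[0,0,0.98,0,0,0,40],[0,0,0.98,0,0,0,40],[0,0,0.98,0,0,0,40],[0,0,0.98,0,0,0,40],[0,0,0.98,0,0,0,40],[0,0,0.98,0,0,0,40],[0,0,0.98,0,0,0,40],[0,0,0.98,0,0,0,40],[0,0,0,-0.84,0.08,0,40],[0,0,0,-0.84,0.08,0,40],[0,0,0,-0.84,0.08,0,40],[0,0,0,-0.84,0.08,0,40],[0,0,0,-0.84,0.08,0,40],[0,0,0,-0.84,0.08,0,40],[0,0,0,-0.84,0.08,0,40],[0,0,0,-0.84,0.08,0,40]]
  ]
}}

```text
time: 28.0
position: [0.4994, 0.0181, 0.2216]
tcp_rot: [0.7, 0.714, -0.002, -0.002]
wrist_force: [0.4, -0.5, -1.2]
gripper_width: 0.0483
gripper_force: 64.3
```

Call:
{"name": "move_arm", "arguments": {
  "motion": [
    [[0,0,0,-0.84,0.08,0,40],[0,0,0,-0.84,0.08,0,40],[0,0,0,-0.84,0.08,0,40],[0,0,0,-0.84,0.08,0,40],[0,0,0,-0.84,0.08,0,40],[0,0,0,-0.84,0.08,0,40],[0,0,0,-0.84,0.08,0,40],[0,0,0,-0.84,0.08,0,40],[0,0,0,0,0,0,40],[0,0,0,0,0,0,40],[0,0,0,0,0,0,40]]
  ]
}}

```text
time: 29.1
position: [0.5394, -0.3142, 0.2225]
tcp_rot: [0.699, 0.715, -0.0, -0.002]
wrist_force: [0.7, 0.4, -2.2]
gripper_width: 0.0483
gripper_force: 64.3
```

```bash
python3 - <<'E'
from h import *
s=bot.read_state();print(s['position'],s['gripper_width'],s['gripper_force'])
plan([.55,-.318,.04],1.4)
E
```

```text
[ 0.53939671 -0.31423815  0.22248156] 0.04832062624076996 64.34108018875122
rot rows 1 each [-0.023 -0.023 -0.021]
shift [-0.08  0.21  3.65] rows 5 each [-0.016  0.042  0.73 ]
```

Call:
{"name": "move_arm", "arguments": {
  "motion": [
    [[0,0,0,-0.08,0.2,0.3,40],[0,0,0,0,0,0.7,40],[0,0,0,0,0,0.7,40],[0,0,0,0,0,0.7,40],[0,0,0,0,0,0.7,40],[0,0,0,0,0,0.4,40],[0,0,0,0,0,0.2,40],[0,0,0,0,0,0.1,40],[0,0,0,0,0,0,40],[0,0,0,0,0,0,40],[0,0,0,0,0,0,40]]
  ]
}}

```text
time: 30.2
position: [0.5513, -0.3202, 0.0366]
tcp_rot: [0.7, 0.715, 0.0, 0.002]
wrist_force: [0.1, 0.4, -1.6]
gripper_width: 0.0478
gripper_force: 64.3
```

Call:
{"name": "move_arm", "arguments": {
  "motion": [
    [[0,0,0,0,0,0,65],[0,0,0,0,0,0,65],[0,0,0,0,0,0,65],[0,0,0,0,0,0,65],[0,0,0,0,0,-0.5,65],[0,0,0,0,0,-0.8,65],[0,0,0,0,0,-0.8,65],[0,0,0,0,0,-0.8,65],[0,0,0,0,0,-0.8,65],[0,0,0,0,0,-0.4,85],[0,0,0,0,0,0,85],[0,0,0,0,0,0,85]]
  ]
}}

```text
time: 31.4
position: [0.5501, -0.3194, 0.2392]
tcp_rot: [0.7, 0.714, -0.0, -0.0]
wrist_force: [-0.6, 0.4, -0.6]
gripper_width: 0.085
gripper_force: 0.0
```

```bash
python3 - <<'E'
from h import *
s=bot.read_state();print(s['position'],s['gripper_width'],s['gripper_force'])
d=cap('top');save(d,'t3.png');cases(d,(.5787,.2517),.06);cases(d,(.55,-.318))
w=cap('wrist');cases(w,(.55,-.318))
plan([.5787,.2517,.235],81.3)
E
```

```text
[ 0.55007466 -0.31937299  0.23921905] 0.08499878365775874 0.0
case 724 ((589.7437133789062, 249.62950134277344), (52.79937744140625, 108.025634765625), 79.44734954833984) 0.02906148357127991
case 485 ((570.6842041015625, -312.5439147949219), (90.45140075683594, 75.09034729003906), 1.477018117904663) 0.03139304758611061
case 4956 ((570.63134765625, -318.86627197265625), (90.07152557373047, 89.70331573486328), 1.2771427631378174) 0.03248423599106168
rot rows 10 each [-1.000e-03 -3.000e-03 -1.001e+00]
shift [ 1.146 11.367  0.04 ] rows 13 each [0.088 0.874 0.003]
```

View pics/t3.png

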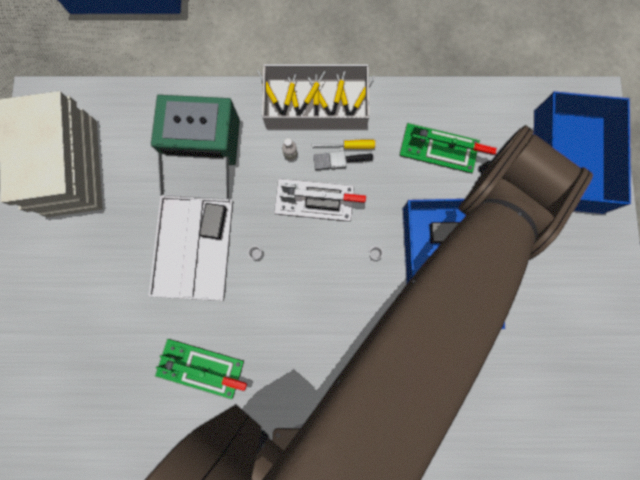

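The first case is in the tote at (440,232) and the clamp is shut with its handle at (352,199). The second case is still in the tray at (213,220), where it was.

Call:
{"name": "move_arm", "arguments": {
  "motion": [
    [[0,0,-1,0,0,0,85],[0,0,-1,0,0,0,85],[0,0,-1,0,0,0,85],[0,0,-1,0,0,0,85],[0,0,-1,0,0,0,85],[0,0,-1,0,0,0,85],[0,0,-1,0,0,0,85],[0,0,-1,0,0,0,85],[0,0,-1,0,0,0,85],[0,0,-1,0,0,0,85],[0,0,0,0.09,0.87,0,85],[0,0,0,0.09,0.87,0,85],[0,0,0,0.09,0.87,0,85],[0,0,0,0.09,0.87,0,85],[0,0,0,0.09,0.87,0,85],[0,0,0,0.09,0.87,0,85]]
  ]
}}

```text
time: 33.1
position: [0.5624, -0.0555, 0.2372]
tcp_rot: [0.077, 0.997, 0.0, -0.002]
wrist_force: [0.3, 0.3, 0.4]
gripper_width: 0.0852
gripper_force: 0.0
```

Call:
{"name": "move_arm", "arguments": {
  "motion": [
    [[0,0,0,0.09,0.87,0,85],[0,0,0,0.09,0.87,0,85],[0,0,0,0.09,0.87,0,85],[0,0,0,0.09,0.87,0,85],[0,0,0,0.09,0.87,0,85],[0,0,0,0.09,0.87,0,85],[0,0,0,0.09,0.87,0,85],[0,0,0,0,0,0,85],[0,0,0,0,0,0,85],[0,0,0,0,0,0,85],[0,0,0,0,0,0,85]]
  ]
}}

```text
time: 34.2
position: [0.579, 0.2469, 0.239]
tcp_rot: [0.078, 0.997, -0.0, -0.001]
wrist_force: [0.2, -0.3, -0.2]
gripper_width: 0.0849
gripper_force: 0.0
```

```bash
python3 - <<'E'
from h import *
s=bot.read_state();print(s['position'])
P=cloud(cap('wrist')).reshape(-1,3)
m=(P[:,2]>.022)&(P[:,2]<.037)&(abs(P[:,0]-.575)<.058)&(abs(P[:,1]-.2517)<.032);print(m.sum(),cv2.minAreaRect((P[m][:,:2]*1000).astype(np.float32)),P[m].min(0),P[m].max(0))
plan([.5787,.2517,.026],81.3)
E
```

```text
[0.57896815 0.2468503  0.23904586]
4382 ((574.0965576171875, 259.9018859863281), (49.97190856933594, 83.86865997314453), 87.10794830322266) [0.5311406  0.23316958 0.02229849] [0.61677943 0.28369735 0.03334533]
rot rows 1 each [-0.003 -0.005 -0.026]
shift [0.023 0.094 4.268] rows 5 each [0.005 0.019 0.854]
```

```bash
python3 - <<'E'
from h import *
d=cap('wrist');save(d,'w4.png');P=cloud(d).reshape(-1,3)
m=(P[:,2]>.022)&(P[:,2]<.037)&(abs(P[:,0]-.575)<.075)&(abs(P[:,1]-.26)<.05);print(m.sum(),cv2.minAreaRect((P[m][:,:2]*1000).astype(np.float32)),P[m].min(0),P[m].max(0))
m=(P[:,2]>.010)&(P[:,2]<.019)&(abs(P[:,0]-.5)<.06)&(abs(P[:,1]-.26)<.09);print(np.unique(np.round(P[m][:,1],3),return_counts=True))
plan([.5741,.2599,.026],87.1)
E
```

```text
5215 ((590.533935546875, 263.60723876953125), (118.8757553100586, 92.416259765625), 0.035190485417842865) [0.53110989 0.2174354  0.02200182] [0.649996   0.30985063 0.03678905]
(array([0.212, 0.213, 0.214, 0.215, 0.216, 0.217, 0.218, 0.219, 0.22 ,
       0.221, 0.222, 0.239, 0.24 , 0.241, 0.242, 0.243, 0.244, 0.245,
       0.246, 0.248, 0.249, 0.25 , 0.251, 0.252, 0.253, 0.254, 0.255,
       0.256, 0.258, 0.259, 0.26 , 0.261, 0.262, 0.263, 0.264, 0.265,
       0.267, 0.268, 0.269, 0.27 , 0.271, 0.272, 0.273, 0.274, 0.276,
       0.277, 0.278, 0.279, 0.28 , 0.281, 0.283, 0.285, 0.287, 0.288,
       0.289, 0.29 , 0.291, 0.292, 0.293, 0.294, 0.295, 0.296, 0.297,
       0.298, 0.299, 0.3  , 0.301, 0.302, 0.303, 0.304, 0.305, 0.306,
       0.307, 0.308, 0.309, 0.31 , 0.311, 0.312, 0.313, 0.314, 0.315,
       0.316, 0.317, 0.318, 0.319, 0.32 , 0.321, 0.322]), array([  9,  28,  49,  73,  99, 100, 104,  89,  59,  36,   7,   1,   1,
         1,   1,   1,   1,   1,   1,   1,   1,   1,   1,   1,   1,   1,
         1,   1,   1,   1,   1,   1,   1,   1,   1,   1,   1,   1,   1,
         2,   1,   1,   1,   1,   1,   1,   1,   1,   1,   1,   1,   1,
        13,  57,  85, 105, 130, 152, 150, 147, 153, 149, 147, 151, 141,
       162, 140, 147, 159, 140, 151, 157, 139, 153, 147, 152, 150, 152,
       147, 152, 152, 145, 117, 100,  72,  50,  23,   2]))
rot rows 1 each [-0.002 -0.002 -0.751]
shift [0.115 0.253 4.273] rows 5 each [0.023 0.051 0.855]
```

View pics/w4.png

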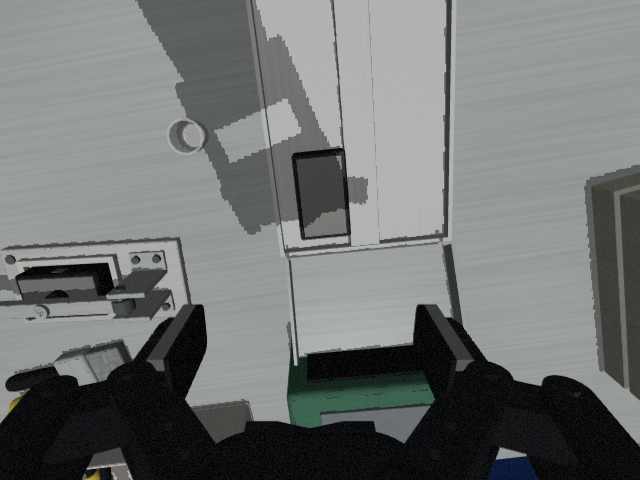

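The case was knocked aside and now lies against the rib at (322,195). I'll use the new pose (0.574, 0.260, 87°).

Call:
{"name": "move_arm", "arguments": {
  "motion": [
    [[0,0,-0.75,0,0,0,80],[0,0,0,0.11,0.25,0.6,80],[0,0,0,0,0,0.7,80],[0,0,0,0,0,0.7,80],[0,0,0,0,0,0.7,80],[0,0,0,0,0,0.7,80],[0,0,0,0,0,0.4,80],[0,0,0,0,0,0.3,80],[0,0,0,0,0,0.13,80],[0,0,0,0,0,0,80],[0,0,0,0,0,0,80],[0,0,0,0,0,0,80]]
  ]
}}

```text
time: 35.5
position: [0.5754, 0.2613, 0.0301]
tcp_rot: [0.024, 1.0, 0.0, 0.001]
wrist_force: [-0.6, -0.6, -0.1]
gripper_width: 0.0799
gripper_force: 0.0
```

Call:
{"name": "move_arm", "arguments": {
  "motion": [
    [[0,0,0,0,0,0.07,80],[0,0,0,0,0,0,40],[0,0,0,0,0,0,40],[0,0,0,0,0,0,40],[0,0,0,0,0,0,40],[0,0,0,0,0,0,40],[0,0,0,0,0,0,40],[0,0,0,0,0,0,40],[0,0,0,0,0,0,40]]
  ]
}}

```text
time: 36.4
position: [0.5743, 0.2595, 0.0256]
tcp_rot: [0.024, 1.0, -0.002, -0.0]
wrist_force: [-1.5, -4.5, 3.8]
gripper_width: 0.0484
gripper_force: 64.6
```

Call:
{"name": "move_arm", "arguments": {
  "motion": [
    [[0,0,0,0,0,-0.3,40],[0,0,0,0,0,-0.7,40],[0,0,0,0,0,-0.8,40],[0,0,0,0,0,-0.8,40],[0,0,0,0,0,-0.8,40],[0,0,0,0,0,-0.7,40],[0,0,0,0,0,0,40],[0,0,0,0,0,0,40]]
  ]
}}

```text
time: 37.2
position: [0.5742, 0.2614, 0.2309]
tcp_rot: [0.024, 1.0, 0.001, 0.001]
wrist_force: [-0.1, -0.4, -2.9]
gripper_width: 0.0483
gripper_force: 64.0
```

```bash
python3 - <<'E'
from h import *
s=bot.read_state();print(s['position'])
plan([.47,-.320,.225],1.4)
E
```

```text
[0.57417763 0.26138022 0.23093768]
rot rows 11 each [0.002 0.    0.975]
shift [-11.573  -2.367   0.119] rows 14 each [-0.827 -0.169  0.008]
```

Call:
{"name": "move_arm", "arguments": {
  "motion": [
    [[0,0,0.98,0,0,0,40],[0,0,0.98,0,0,0,40],[0,0,0.98,0,0,0,40],[0,0,0.98,0,0,0,40],[0,0,0.98,0,0,0,40],[0,0,0.98,0,0,0,40],[0,0,0.98,0,0,0,40],[0,0,0.97,0,0,0,40],[0,0,0.97,0,0,0,40],[0,0,0.97,0,0,0,40],[0,0,0.97,0,0,0,40],[0,0,0,-0.83,-0.17,0,40],[0,0,0,-0.83,-0.17,0,40],[0,0,0,-0.83,-0.17,0,40],[0,0,0,-0.83,-0.17,0,40],[0,0,0,-0.83,-0.17,0,40],[0,0,0,-0.83,-0.17,0,40],[0,0,0,-0.83,-0.17,0,40]]
  ]
}}

```text
time: 39.0
position: [0.519, -0.0317, 0.2267]
tcp_rot: [0.699, 0.715, -0.001, -0.002]
wrist_force: [0.2, 0.2, -1.9]
gripper_width: 0.0484
gripper_force: 63.9
```

Call:
{"name": "move_arm", "arguments": {
  "motion": [
    [[0,0,0,-0.83,-0.17,0,40],[0,0,0,-0.83,-0.17,0,40],[0,0,0,-0.83,-0.17,0,40],[0,0,0,-0.83,-0.17,0,40],[0,0,0,-0.83,-0.17,0,40],[0,0,0,-0.83,-0.17,0,40],[0,0,0,-0.83,-0.17,0,40],[0,0,0,0,0,0,40],[0,0,0,0,0,0,40],[0,0,0,0,0,0,40]]
  ]
}}

```text
time: 40.0
position: [0.4677, -0.321, 0.2278]
tcp_rot: [0.699, 0.715, 0.0, -0.002]
wrist_force: [0.0, 0.3, -1.4]
gripper_width: 0.0484
gripper_force: 63.9
```

```bash
python3 - <<'E'
from h import *
s=bot.read_state();print(s['position'],s['gripper_width'],s['gripper_force'])
plan([.467,-.318,.036],1.4)
P=cloud(cap('wrist')).reshape(-1,3);m=(P[:,2]>.02)&(P[:,2]<.04)&(abs(P[:,0]-.56)<.045)&(abs(P[:,1]+.318)<.07);print(m.sum(),cv2.minAreaRect((P[m][:,:2]*1000).astype(np.float32)))
E
```

```text
[ 0.46767558 -0.32097955  0.22782239] 0.048384849481453815 63.91233801841736
rot rows 1 each [-0.016 -0.023 -0.011]
shift [ 0.06  -0.012  3.836] rows 5 each [ 0.012 -0.002  0.767]
4724 ((550.5689697265625, -320.39788818359375), (50.243682861328125, 83.28246307373047), 1.305983066558838)
```

Call:
{"name": "move_arm", "arguments": {
  "motion": [
    [[0,0,0,0.05,0,0.3,40],[0,0,0,0,0,0.7,40],[0,0,0,0,0,0.7,40],[0,0,0,0,0,0.7,40],[0,0,0,0,0,0.7,40],[0,0,0,0,0,0.4,40],[0,0,0,0,0,0.2,40],[0,0,0,0,0,0.13,40],[0,0,0,0,0,0,40],[0,0,0,0,0,0,40],[0,0,0,0,0,0,40]]
  ]
}}

```text
time: 41.15
position: [0.469, -0.3207, 0.0398]
tcp_rot: [0.699, 0.715, -0.0, 0.001]
wrist_force: [0.1, 0.8, -1.3]
gripper_width: 0.0485
gripper_force: 63.8
```

Call:
{"name": "move_arm", "arguments": {
  "motion": [
    [[0,0,0,0,0,0,62],[0,0,0,0,0,0,62],[0,0,0,0,0,0,62],[0,0,0,0,0,0,62],[0,0,0,0,0,-0.5,62],[0,0,0,0,0,-0.8,62],[0,0,0,0,0,-0.8,62],[0,0,0,0,0,-0.8,62],[0,0,0,0,0,-0.8,62],[0,0,0,0,0,-0.4,60],[0,0,0,0,0,0,60],[0,0,0,0,0,0,60]]
  ]
}}

```text
time: 42.35
position: [0.4679, -0.3198, 0.2427]
tcp_rot: [0.699, 0.715, -0.0, -0.0]
wrist_force: [0.6, 0.5, -0.6]
gripper_width: 0.0601
gripper_force: 0.0
```

```bash
python3 - <<'E'
from h import *
s=bot.read_state();print(s['position'],s['time'])
d=cap('wrist');P=cloud(d).reshape(-1,3)
for c in(.467,.5506):
    m=(P[:,2]>.02)&(P[:,2]<.04)&(abs(P[:,0]-c)<.038)&(abs(P[:,1]+.318)<.07);print(m.sum(),cv2.minAreaRect((P[m][:,:2]*1000).astype(np.float32)),np.median(P[m][:,2]))
save(cap('top'),'t4.png')
plan([.6256,-.0925,.20],-5.65)
E
```

```text
[ 0.46786265 -0.31978614  0.24268201] 42.35
4371 ((468.3459777832031, -320.83990478515625), (50.10770797729492, 84.37887573242188), 1.1883801221847534) 0.032430123053337256
4471 ((550.6197509765625, -320.2601013183594), (50.49867630004883, 83.09383392333984), 1.273277759552002) 0.0323924807535198
rot rows 1 each [-0.023 -0.021  0.866]
shift [4.824 2.706 0.814] rows 7 each [0.689 0.387 0.116]
```

View pics/t4.png

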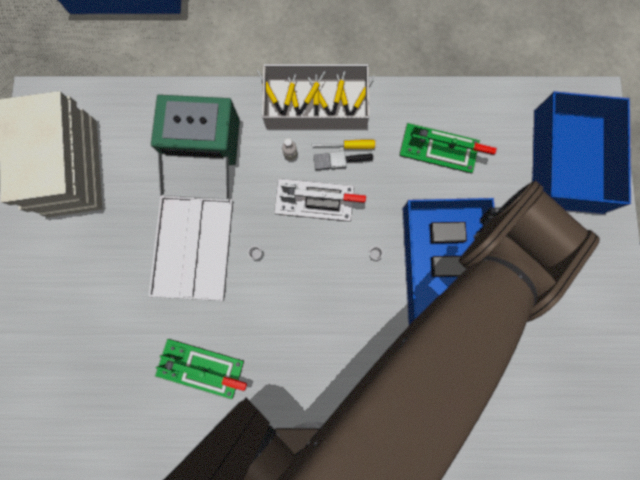

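Both finished cases lie in the tote, at (449,232) and (447,266), and the tray is empty. Next I'll open the clamp.

Call:
{"name": "move_arm", "arguments": {
  "motion": [
    [[0,0,0.86,0,0,0,50],[0,0,0,0.69,0.38,0.11,50],[0,0,0,0.69,0.38,0.11,50],[0,0,0,0.69,0.38,0.11,50],[0,0,0,0.69,0.38,0.11,50],[0,0,0,0.69,0.38,0.11,50],[0,0,0,0.69,0.38,0.11,50],[0,0,0,0.69,0.38,0.11,50],[0,0,0,0,0,0,50],[0,0,0,0,0,0,50],[0,0,0,0,0,0,50],[0,0,0,0,0,0,50]]
  ]
}}

```text
time: 43.65
position: [0.6234, -0.0937, 0.2044]
tcp_rot: [0.741, 0.671, -0.0, -0.0]
wrist_force: [-0.3, 0.0, 0.1]
gripper_width: 0.0502
gripper_force: 0.0
```

```bash
python3 - <<'E'
from h import *
P=cloud(cap('wrist'));
plan([.6258,-.0920,.052],-5.65)
E
```

```text
rot rows 1 each [-0.003  0.    -0.006]
shift [0.039 0.042 3.054] rows 4 each [0.01  0.01  0.763]
```

Call:
{"name": "move_arm", "arguments": {
  "motion": [
    [[0,0,0,0.03,0.03,0.5,50],[0,0,0,0,0,0.6,50],[0,0,0,0,0,0.6,50],[0,0,0,0,0,0.6,50],[0,0,0,0,0,0.4,50],[0,0,0,0,0,0.2,50],[0,0,0,0,0,0.13,50],[0,0,0,0,0,0,50],[0,0,0,0,0,0,50],[0,0,0,0,0,0,50],[0,0,0,0,0,0,10],[0,0,0,0,0,0,10],[0,0,0,0,0,0,10],[0,0,0,0,0,0,10],[0,0,0,0,0,0,10],[0,0,0,0,0,0,10],[0,0,0,0,0,0,10]]
  ]
}}

```text
time: 45.4
position: [0.6264, -0.0914, 0.0541]
tcp_rot: [0.741, 0.672, 0.001, 0.001]
wrist_force: [1.0, 0.5, 4.4]
gripper_width: 0.0168
gripper_force: 60.6
```

Gripped. I'll reverse the arc.

Call:
{"name": "move_arm", "arguments": {
  "motion": [
    [[0,0,0,0.01,0,-0.22,10],[0,0,0,0.03,0,-0.22,10],[0,0,0,0.04,0,-0.22,10],[0,0,0,0.06,0,-0.22,10],[0,0,0,0.07,0,-0.21,10],[0,0,0,0.09,0,-0.21,10],[0,0,0,0.11,0,-0.2,10],[0,0,0,0.12,0,-0.19,10],[0,0,0,0.13,0,-0.18,10],[0,0,0,0.15,0,-0.17,10],[0,0,0,0.16,0,-0.16,10],[0,0,0,0.17,0,-0.15,10],[0,0,0,0.18,0,-0.13,10]]
  ]
}}

```text
time: 46.7
position: [0.6327, -0.0261, 0.1749]
tcp_rot: [0.741, 0.672, 0.0, 0.002]
wrist_force: [8.0, -0.3, -7.0]
gripper_width: 0.017
gripper_force: 60.4
```

Call:
{"name": "move_arm", "arguments": {
  "motion": [
    [[0,0,0,0.19,0,-0.12,10],[0,0,0,0.2,0,-0.1,10],[0,0,0,0.21,0,-0.09,10],[0,0,0,0.21,0,-0.07,10],[0,0,0,0.22,0,-0.06,10],[0,0,0,0.22,0,-0.04,10],[0,0,0,0.22,0,-0.02,10],[0,0,0,0.22,0,-0.01,10],[0,0,0,0.22,0,0.01,10],[0,0,0,0.22,0,0.03,10],[0,0,0,0.22,0,0.04,10],[0,0,0,0.22,0,0.06,10],[0,0,0,0.18,0,0.07,10],[0,0,0,0,0,0,10],[0,0,0,0,0,0,10]]
  ]
}}

```text
time: 48.2
position: [0.6462, 0.1099, 0.1909]
tcp_rot: [0.741, 0.672, -0.001, 0.002]
wrist_force: [3.9, -2.9, -3.1]
gripper_width: 0.0169
gripper_force: 65.3
```

Call:
{"name": "move_arm", "arguments": {
  "motion": [
    [[0,0,0,0,0,0,50],[0,0,0,0,0,0,50],[0,0,0,0,0,0,50],[0,0,0,0,0,0,50],[0,0,0,0,0,-0.5,50],[0,0,0,0,0,-0.8,50],[0,0,0,0,0,-0.8,60],[0,0,0,0,0,0,80],[0,0,0,-0.65,0,0,80],[0,0,0,-0.65,0,0,80],[0,0,0,-0.65,0,0,80],[0,0,0,-0.64,0,0,80],[0,0,0,0,0,0,80],[0,0,0,0,0,0,80],[0,0,0,0,0,0,80],[0,0,0,0,0,0,80]]
  ]
}}

```text
time: 49.8
position: [0.6329, -0.0165, 0.2972]
tcp_rot: [0.74, 0.672, 0.0, -0.0]
wrist_force: [0.2, -0.1, 0.5]
gripper_width: 0.0797
gripper_force: 0.0
```

```bash
python3 - <<'E'
from h import *
s=bot.read_state();print(s['position'])
d=cap('wrist');P=cloud(d).reshape(-1,3);C=d['pixels'].reshape(-1,3).astype(int)
m=(C[:,0]>110)&(C[:,1]<60)&(P[:,2]>.1);Q=P[m];print(len(Q),Q.min(0),Q.max(0)) if m.any() else 0
m=(P[:,2]>.034)&(P[:,2]<.046)&(abs(P[:,0]-.633)<.04)&(abs(P[:,1]+.018)<.05);print(m.sum(),cv2.minAreaRect((P[m][:,:2]*1000).astype(np.float32)),np.percentile(P[m][:,2],[50,80]))
plan([.633,-.0177,.032],-5.65)
E
```

```text
[ 0.63288109 -0.01646424  0.29717277]
258 [0.63817554 0.11318607 0.22269953] [0.6548017  0.11803391 0.22733376]
3441 ((632.7271728515625, -17.08431625366211), (82.89234161376953, 50.371421813964844), 84.4770736694336) [0.03944695 0.04026186]
rot rows 1 each [-0.    -0.002  0.017]
shift [-2.400e-02  4.000e-03  5.305e+00] rows 6 each [-0.004  0.001  0.884]
```

The clamp is back at its initial open pose, so I'll pick up the bonded case.

Call:
{"name": "move_arm", "arguments": {
  "motion": [
    [[0,0,0,-0.02,0,0.6,80],[0,0,0,0,0,0.9,80],[0,0,0,0,0,0.9,80],[0,0,0,0,0,0.9,80],[0,0,0,0,0,0.9,80],[0,0,0,0,0,0.5,80],[0,0,0,0,0,0.3,80],[0,0,0,0,0,0.2,80],[0,0,0,0,0,0,80],[0,0,0,0,0,0,80],[0,0,0,0,0,0,80],[0,0,0,0,0,0,80]]
  ]
}}

```text
time: 51.05
position: [0.6339, -0.0189, 0.0391]
tcp_rot: [0.741, 0.672, 0.001, 0.001]
wrist_force: [0.3, -0.3, 0.5]
gripper_width: 0.0802
gripper_force: 0.0
```

Call:
{"name": "move_arm", "arguments": {
  "motion": [
    [[0,0,0,0,0,0.1,80],[0,0,0,0,0,0,80],[0,0,0,0,0,0,40],[0,0,0,0,0,0,40],[0,0,0,0,0,0,40],[0,0,0,0,0,0,40],[0,0,0,0,0,0,40],[0,0,0,0,0,0,40],[0,0,0,0,0,0,40],[0,0,0,0,0,0,40]]
  ]
}}

```text
time: 52.05
position: [0.6332, -0.0187, 0.0327]
tcp_rot: [0.741, 0.672, 0.0, 0.0]
wrist_force: [1.1, -0.3, 2.6]
gripper_width: 0.0486
gripper_force: 65.0
```

Call:
{"name": "move_arm", "arguments": {
  "motion": [
    [[0,0,0,0,0,-0.3,40],[0,0,0,0,0,-0.7,40],[0,0,0,0,0,-0.8,40],[0,0,0,0,0,-0.8,40],[0,0,0,0,0,-0.8,40],[0,0,0,0,0,-0.6,40],[0,0,0,0,0,0,40],[0,0,0,0,0,0,40],[0,0,0,0,0,0,40]]
  ]
}}

```text
time: 52.95
position: [0.6312, -0.0183, 0.2295]
tcp_rot: [0.741, 0.672, -0.002, -0.002]
wrist_force: [-0.1, 0.2, -1.8]
gripper_width: 0.0486
gripper_force: 64.7
```

```bash
python3 - <<'E'
from h import *
s=bot.read_state();print(s['position'])
plan([.386,-.320,.235],1.4)
E
```

```text
[ 0.63120493 -0.01832745  0.229493  ]
rot rows 1 each [-0.036 -0.006 -0.875]
shift [-5.912 -5.05  -0.11 ] rows 9 each [-0.657 -0.561 -0.012]
```

Call:
{"name": "move_arm", "arguments": {
  "motion": [
    [[0,0,-0.87,0,0,0,40],[0,0,0,-0.66,-0.56,0,40],[0,0,0,-0.66,-0.56,0,40],[0,0,0,-0.66,-0.56,0,40],[0,0,0,-0.66,-0.56,0,40],[0,0,0,-0.66,-0.56,0,40],[0,0,0,-0.66,-0.56,0,40],[0,0,0,-0.66,-0.56,0,40],[0,0,0,-0.66,-0.56,0,40],[0,0,0,-0.63,-0.56,0,40],[0,0,0,0,0,0,40],[0,0,0,0,0,0,40],[0,0,0,0,0,0,40],[0,0,0,0,0,0,40]]
  ]
}}

```text
time: 54.35
position: [0.3884, -0.3188, 0.2315]
tcp_rot: [0.698, 0.716, 0.0, -0.001]
wrist_force: [0.3, 1.0, -2.5]
gripper_width: 0.0487
gripper_force: 64.6
```

```bash
python3 - <<'E'
from h import *
s=bot.read_state();print(s['position'],s['gripper_width'],s['gripper_force'],s['qpos'])
d=cap('wrist');T=R.from_quat(s['tcp_rot']).inv().apply(cloud(d).reshape(-1,3)-s['position']);m=(abs(T[:,1])<.015)&(abs(T[:,0])<.035)&(T[:,2]<.06);print(np.percentile(T[m][:,2],[10,50,90]))
plan([.386,-.320,.036],1.4)
E
```

```text
[ 0.38835553 -0.31883417  0.23151686] 0.048724440598212 64.57581281661987 [-8.89701188e-01 -8.97287136e-02  2.00307715e+00  2.44767106e-04
  1.22991983e+00 -9.15342909e-01]
[-0.07576373 -0.00763238 -0.00649311]
rot rows 1 each [-0.004 -0.007  0.01 ]
shift [-0.02  -0.05   3.915] rows 5 each [-0.004 -0.01   0.783]
```

Call:
{"name": "move_arm", "arguments": {
  "motion": [
    [[0,0,0,-0.02,-0.05,0.3,40],[0,0,0,0,0,0.7,40],[0,0,0,0,0,0.7,40],[0,0,0,0,0,0.7,40],[0,0,0,0,0,0.7,40],[0,0,0,0,0,0.4,40],[0,0,0,0,0,0.2,40],[0,0,0,0,0,0.18,40],[0,0,0,0,0,0,40],[0,0,0,0,0,0,40],[0,0,0,0,0,0,40]]
  ]
}}

```text
time: 55.5
position: [0.3861, -0.322, 0.0396]
tcp_rot: [0.699, 0.715, -0.0, 0.001]
wrist_force: [-0.6, 0.6, -1.8]
gripper_width: 0.0483
gripper_force: 64.5
```

Call:
{"name": "move_arm", "arguments": {
  "motion": [
    [[0,0,0,0,0,0,62],[0,0,0,0,0,0,62],[0,0,0,0,0,0,62],[0,0,0,0,0,0,62],[0,0,0,0,0,-0.5,62],[0,0,0,0,0,-0.8,62],[0,0,0,0,0,-0.8,62],[0,0,0,0,0,-0.8,62],[0,0,0,0,0,-0.8,62],[0,0,0,0,0,-0.4,60],[0,0,0,0,0,0,60],[0,0,0,0,0,0,60],[0,0,0,0,0,0,60]]
  ]
}}

```text
time: 56.8
position: [0.3847, -0.3202, 0.241]
tcp_rot: [0.699, 0.715, 0.0, -0.002]
wrist_force: [-0.3, 0.5, -0.4]
gripper_width: 0.0599
gripper_force: 0.0
```

```bash
python3 - <<'E'
from h import *
s=bot.read_state();print(s['position'],s['time'])
d=cap('wrist');P=cloud(d).reshape(-1,3)
for c in(.386,.467,.5506):
    m=(P[:,2]>.02)&(P[:,2]<.045)&(abs(P[:,0]-c)<.038)&(abs(P[:,1]+.318)<.07);print(m.sum(),cv2.minAreaRect((P[m][:,:2]*1000).astype(np.float32)),np.median(P[m][:,2]))
save(cap('scene'),'s5.png')
E
```

```text
[ 0.38467542 -0.32021039  0.24100677] 56.8
4425 ((385.65020751953125, -320.262451171875), (50.103267669677734, 83.02660369873047), 1.4378901720046997) 0.03244919305749561
4550 ((468.4081726074219, -320.26123046875), (50.64655685424805, 83.4681167602539), 1.2658358812332153) 0.03237389793522508
4694 ((550.145263671875, -320.3023376464844), (51.2504768371582, 83.62382507324219), 2.08530330657959) 0.03234307373453732
```

View pics/s5.png

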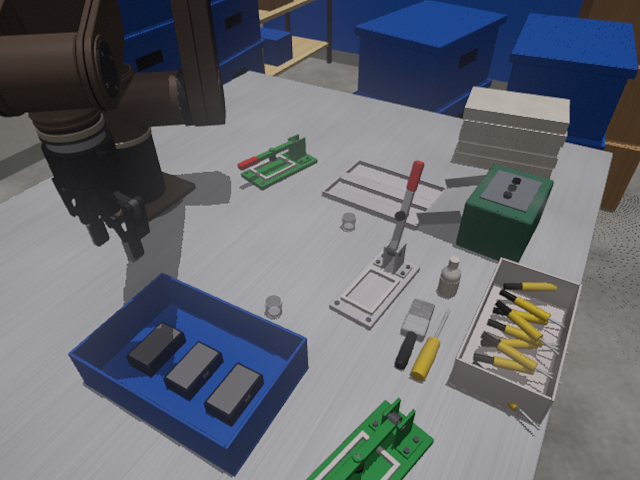

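All three cases lie in the tote, at (155,348), (193,369) and (234,392). The lids are home, the clamp is open with its grip at (415,175), and the bystanders have not moved. I'll hand it in.

```bash
python3 -c "
from rig import order; print(order.sign_off())"
```

```text
the job is handed in; nothing more can be done
None
```

Job handed in at about 57 s; no verdict was returned. The last picture shows both finished cases and the bonded case (lid home) flat in the tote, the clamp at its open stop and the other things where they were.

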